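# Load a polishing box, shut it, strap it down and lock the screw

### The job

Load and close up the steel polishing box: set the brass pot lid down flat inside it, knob up, then shut the box's hinged lid, and then swing the clamp strap fully down over it. Then take the fork key and, with the key and not with the fingers, turn the captive screw on the strap clockwise to its stop, so that its bar head lies along the strap. Finish by standing the key upright on the bench again, and leave the cup, the steel block and the screwdriver where they are.

Things in the scene. Friction and masses are not known exactly. Their poses are not given: they have to be found in the camera images.
- charge_box: Dark steel open box fixed to the bench, 140 x 140 mm outside, 75 mm high, walls and floor 6 mm. Origin: centre of its underside, z up. Its lid is hinged on its +x side (away from the robot), the clamp strap on its -y side; a lug for the screw stands out on its +y side.
- box_lid (a joint): hinge of the steel box lid (rad): 0 shut, grows as it opens upward, 1.55 to 1.8 at the start (about upright), end stop 2.0. Stiff: it stays where it is left. The hinge axis is the box's y axis through point lid_hinge.
- lid_hinge (a point): point on the lid's hinge axis, at box frame (70, 0, 75) mm. It turns with the lid: its -x axis points along the lid to the free edge, its z axis out of the lid's outer (upper) face. The lid's plate fills 1 to 9 mm above this point, is 144 mm wide and reaches 140 mm from the hinge; a 50 mm wide tongue in the middle of the free edge goes on to 161 mm.
- lid_edge (a point): outer face of the lid's tongue, at the middle of its end, 160 mm from the hinge; with the lid shut 84 mm above the bench.
- strap (a joint): hinge of the clamp strap (rad): 0 down across the shut lid, grows as it swings up, 1.65 to 1.9 at the start (just past upright), end stop 2.1. Stiff: it stays where it is left. The hinge axis is the box's x axis through point strap_hinge.
- strap_hinge (a point): point on the strap's hinge axis, at box frame (0, -90, 85) mm. It turns with the strap: its y axis points along the strap to the free end, its z axis out of its outer (upper) face. The strap is a dark steel bar 26 mm wide, 8 mm thick (0 to 8 mm above this point) that ends 230 mm from the hinge.
- strap_end (a point): outer face of the strap, at the middle of its free end, 230 mm from the hinge; with the strap down 93 mm above the bench. The last 35 mm of the strap, past the screw, are free for pushing or holding.
- screw_head: bar-shaped brass head of the captive screw in the strap, 175 mm from the strap's hinge: 26 mm long (its x), 6 mm thick (its y), 12 mm high (its z, out of the strap's outer face). Origin: centre of its underside, on the strap's outer face, on the screw's axis.
- clamp_screw (a joint): turn of the captive screw (rad), clockwise seen from above its head: 0 fully loose, 1.2 at the tight stop, where the bar head lies along the strap. It stays where it is left.
- pot_lid: brass teapot lid, loose, standing on the bench: round dished plate 56 mm across and 17 mm high at the middle, with a tall knob 18 mm across from 30 to 56 mm above its underside. Origin: centre of its underside, z along the knob.
- fork_key: steel key standing upright, 70 mm high. Crossbar on top 50 mm long (its x), 14 mm thick (its y), 48 to 70 mm above its underside; below it a shank 12 mm across; at the foot (0 to 26 mm) a two-pronged fork 26 (x) by 28 mm (y) whose slot, 10 mm wide, 14 mm deep, open at both ends along x, straddles the screw's bar head. Origin: centre of its underside.
- cup: small brass cup, 52 mm across, 50 mm high, a bystander. Origin: centre of its underside.
- anvil_block: dark steel block 60 x 90 x 50 mm high, a bystander. Origin: centre of its underside.
- screwdriver: screwdriver with a blue handle lying on the bench, a bystander. Origin on its underside.
Not all that is in view belongs to the job. What is shaped like the pot_lid but pink or turquoise is not meant.

How it is judged:
By the outcome, as a careful person would: the job done as asked, in the order asked, and still so for the second after the job is handed in, with the robot touching nothing.
It also fails if it takes over 72 s, if anything falls off the work surface, if the arm or the gripper's body presses on something with over 40 N, if the wrist force passes 120 N, or if a joint passes its speed limit or range.

### The arm

A 6-joint arm with a two-finger parallel gripper is mounted at the origin on the work surface. World frame = base frame: x ahead of the robot, y to its left, z up, the work surface at z = 0. Lengths are in m, angles in rad, forces in N, time in s.
With the tool pointing down it reaches from about 0.3 to 0.875 m from the base axis. Payload 6.4 kg.
Tool frame: the origin (TCP) lies at the very end of the fingers, on their centre line; the grasp point (between the pads) lies 19 mm behind it; z points along the fingers, y is the line along which they close (so a half turn about z gives the same grasp; the last joint's range is limited). The gripper opens to 88 mm and grips with 3 to 60 N. Pads are 18 mm wide; open, the fingers measure 123 mm over their backs; the gripper's body (75 mm by 187 mm) begins 45 mm behind the grasp point.
Start: joints at [-1.417, 0.181, 1.607, -0, 1.354, -0.206], TCP at [0.202, -0.538, 0.239] pointing down, gripper open.
Joint ranges: [-2.99, 2.99], [-0.89, 2.07], [0.3, 2.58], [-1.14, 4.28], [0, 2.63], [-3.12, 3.12]. Speed limits (rad/s): [2.57, 2.57, 3.01, 3.14, 3.14, 3.14].

### API

Orientations are given as a rotation vector (axis times angle).
In Python, from bench import readout, cams, ctrl gives the robot as it stands. The module is installed in compiled form; this text tells all that it offers.
- The arm moves only by the tool jog_arm, never from a script. Its argument "steps" is a list of rows, each an object of numbers: "dx", "dy", "dz": the shift along the tool's x, y, z normalised to -1 to 1, where 1 is 1 m; "rx", "ry", "rz": the turn, a rotation vector about the tool's x, y, z normalised to -1 to 1, where 1 is 180 degrees. A call has 1 to 10 rows; each row is the pose to reach, as a shift and turn from the pose commanded when the call began, along the tool's axes at that moment, turning the shorter way round; what a row does not reach only later rows make up. A row lasts 1/10 s, in which the tool goes at most 50 mm and 8.59 degrees, less where a joint would pass 70% of its speed; a pose out of reach is approached as far as the arm can. A call with a number of a shift or a turn outside -1 to 1 is refused whole. A call with a gripper value outside its range is refused whole. "claw" is the opening, from -1 (shut) to 1 (fully open), set as the call begins (left out, the last holds). The fingers move at their own pace and stop on an object; "newtons" is the grip in N (left out, the last holds). Time passes only in rows, so rows that repeat a pose let the fingers close. It gives the time, the measured TCP pose, the force, the opening and the grip force at its end, in the units of the state.
- readout.get_state(): the state, without advancing time (a new reading comes with each control period).
- cams.grab_frame(name): name is "scene" or "top" or "wrist"; returns the picture (480x640x3 uint8, red, green, blue); there is no depth.
- cams.get_calibration(name): a dict with "camera_matrix" (3x3 intrinsics, pixels), "T" (4x4, takes a point from camera to world coordinates); the wrist camera has in their place "T_tool_cam" (4x4, takes a point from camera to tool coordinates, whose origin is the TCP and whose axes are the flange's). Camera axes: x right, y up, looking along -z (the intrinsics and any distortion apply to the point x, -y, -z); pixel columns grow to the right and rows downward; lengths in m; the calibration is good to about 2 mm. A picture is of the moment at which its call begins: read the wrist's pose just before it. get_calibration takes no time and is no camera call.
- ctrl.finish_job(): hands the job in; it is judged then, once.
The state is a dict: "time_s": time; "qpos": joint angles; "joint_vel": joint speeds; "joint_torque": joint torques, N m; "tcp_pos": TCP position; "ee_rot": TCP orientation; "force": force on the tool from outside, world axes, zero at the start; "wrist_torque": the same for the moment, N m; "gripper_width": finger opening in m; "gripper_force": force on a finger pad.
Only numpy, scipy, OpenCV 4.12 (cv2) and the standard library are available. Lean on these libraries where they do the work, as an engineer would, in place of code of your own. Each camera call takes 0.05 s, during which the arm holds its last target. There are 200 camera calls.

## Working session

There is one attempt and no reset: what is moved stays moved. The work goes in short steps, Python scripts to look and compute and a tool call to move; the robot and the scene stay as the last step left them, time stands still between calls to the robot, and variables do not carry over. Pictures are saved under pics/ and viewed, at most 13 in all, crops included, and the job is handed in when it is done.

Besides the shell and the picture viewer there is one more tool, called after ">>>" as name(argument=value, ...), one argument or row to a line, values as JSON. jog_arm: Moves the arm, as the interface text tells. Scaled input: -1 to 1 covers 1 m each way for a shift and 180 degrees each way for a turn. Its arguments: {"type":"object","properties":{"steps":{"type":"array","items":{"type":"object","properties":{"dx":{"type":"number","minimum":-1,"maximum":1},"dy":{"type":"number","minimum":-1,"maximum":1},"dz":{"type":"number","minimum":-1,"maximum":1},"rx":{"type":"number","minimum":-1,"maximum":1},"ry":{"type":"number","minimum":-1,"maximum":1},"rz":{"type":"number","minimum":-1,"maximum":1}}}},"claw":{"type":"number"},"newtons":{"type":"number"}},"required":["steps"]}

```bash
mkdir -p pics; ls
cat > h.py <<'E'
import numpy as np,cv2
from scipy.spatial.transform import Rotation as R
from bench import readout,cams,ctrl
def cal(n):
    c=cams.get_calibration(n)
    K=np.array(c["camera_matrix"]); 
    if n=="wrist":
        s=readout.get_state();T=np.eye(4);T[:3,:3]=R.from_rotvec(s["ee_rot"]).as_matrix();T[:3,3]=s["tcp_pos"]
        return K,T@np.array(c["T_tool_cam"]),c
    return K,np.array(c["T"]),c
def ray(K,T,u,v):
    d=np.linalg.inv(K)@[u,v,1]; d=T[:3,:3]@[d[0],-d[1],-d[2]]
    return T[:3,3],d/np.linalg.norm(d)
def onz(K,T,u,v,z):
    o,d=ray(K,T,u,v); return o+d*(z-o[2])/d[2]
def proj(K,T,p):
    q=T[:3,:3].T@(np.array(p)-T[:3,3]); a=K@[q[0],-q[1],-q[2]]; return a[:2]/a[2]
def tri(rays):
    A=0;b=0
    for o,d in rays:
        M=np.eye(3)-np.outer(d,d);A=A+M;b=b+M@o
    p=np.linalg.solve(A,b);return p,[np.linalg.norm((np.eye(3)-np.outer(d,d))@(p-o)) for o,d in rays]
def save(n,f):
    im=cams.grab_frame(n);cv2.imwrite(f,cv2.cvtColor(im,cv2.COLOR_RGB2BGR));return im
E
python3 - <<'E'
from h import *
for n in("scene","top"):
    save(n,f"pics/{n}0.png");K,T,c=cal(n);print(n,K.tolist(),T.round(3).tolist(),[k for k in c])
K,T,c=cal("wrist");print(K.tolist(),c)
print(readout.get_state())
E
```

```text
pics
scene [[485.077604605103, 0.0, 317.80663587567295], [0.0, 485.077604605103, 239.77997934522503], [0.0, 0.0, 1.0]] [[-0.573, -0.515, 0.638, 1.125], [0.819, -0.367, 0.44, 0.459], [0.007, 0.775, 0.632, 0.629], [0.0, 0.0, 0.0, 1.0]] ['camera_matrix', 'T']
top [[479.2067052087659, 0.0, 316.9019501802355], [0.0, 479.2067052087659, 230.84806963183127], [0.0, 0.0, 1.0]] [[-0.026, 0.992, -0.123, 0.469], [-1.0, -0.023, 0.02, 0.077], [0.017, 0.123, 0.992, 1.027], [0.0, 0.0, 0.0, 1.0]] ['camera_matrix', 'T']
[[371.7497108082648, 0.0, 324.13259424963337], [0.0, 371.7497108082648, 242.66691678706187], [0.0, 0.0, 1.0]] {'camera_matrix': array([[371.74971081,   0.        , 324.13259425],
       [  0.        , 371.74971081, 242.66691679],
       [  0.        ,   0.        ,   1.        ]]), 'T_tool_cam': array([[ 2.37521968e-04,  9.47322344e-01,  3.20281627e-01,
         8.20166424e-02],
       [ 9.99999915e-01, -3.32753027e-04,  2.42606578e-04,
        -4.42990357e-04],
       [ 3.36401313e-04,  3.20281542e-01, -9.47322342e-01,
        -1.46892940e-01],
       [ 0.00000000e+00,  0.00000000e+00,  0.00000000e+00,
         1.00000000e+00]])}
{'time_s': 0.1, 'qpos': array([-1.41732322e+00,  1.81429575e-01,  1.60786531e+00,  5.03660753e-06,
        1.35378701e+00, -2.06290644e-01]), 'joint_vel': array([ 0.00117247, -0.00265531, -0.00113288, -0.00011856,  0.00158478,
        0.00028089]), 'joint_torque': array([ 1.46718099e-03, -4.34819126e+01, -3.42694652e+01,  7.05314660e-02,
        3.41011095e-02, -3.89753825e-05]), 'tcp_pos': array([ 0.20238212, -0.53771893,  0.23794176]), 'ee_rot': array([-3.08943827e+00, -5.61804881e-01, -6.94596390e-05]), 'force': array([-0.18901894, -0.52233795,  1.25204009]), 'wrist_torque': array([-0.02987698, -0.01159187,  0.01081717]), 'gripper_force': 0.0, 'gripper_width': 0.08819268177700132}
```

View pics/scene0.png

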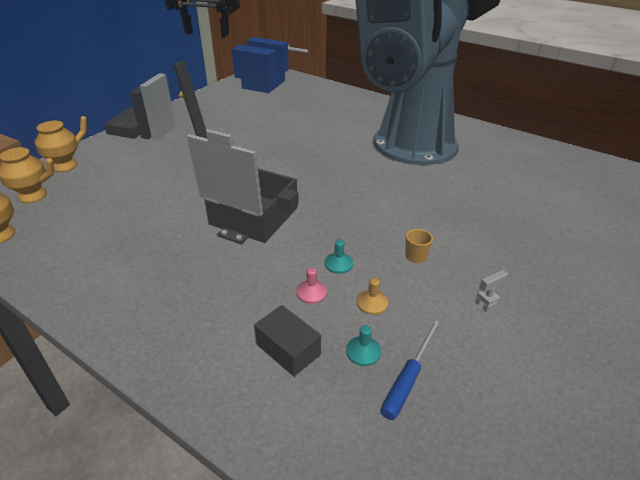

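View pics/top0.png

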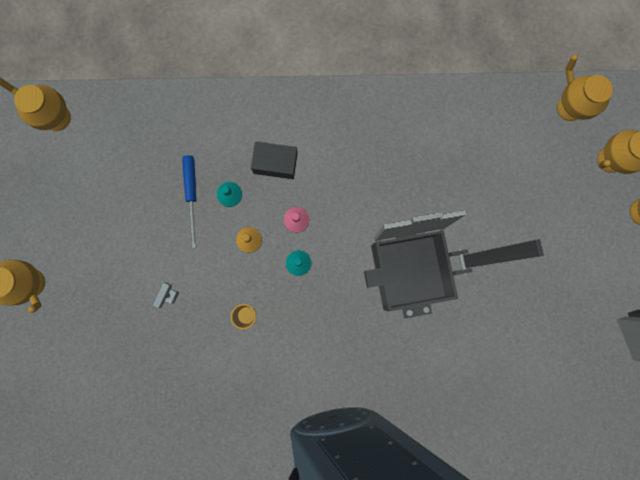

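Candidates for the pot lid, as scene / top pixels:
- Brass (373,296) / (249,239)
- Pink (312,285) / (296,219)
- Turquoise (339,257) / (298,262) and (364,345) / (229,194)
- The brass object at (418,245) is the hollow cup

Brass with a knob is the one that fits. I'll confirm it in a crop, along with the box and key.

Run:
```python
import cv2,numpy as np
t=cv2.imread("pics/top0.png");s=cv2.imread("pics/scene0.png")
c=np.zeros((600,800,3),np.uint8)
def put(im,x,y,w,h,k,X,Y): c[Y:Y+h*k,X:X+w*k]=cv2.resize(im[y:y+h,x:x+w],None,fx=k,fy=k,interpolation=cv2.INTER_CUBIC)
put(t,355,200,200,125,4,0,0)          # box x4
put(t,150,275,33,33,6,0,502-100+0) if 0 else None
put(t,150,280,32,33,3,0,500);put(t,232,222,33,33,3,100,500);put(s,470,265,50,33,3,200,500);put(s,350,270,50,33,3,355,500);put(s,190,55,90,33,3,510,500)
cv2.imwrite("pics/c1.png",c)
```

```text
(no output)
```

View pics/c1.png

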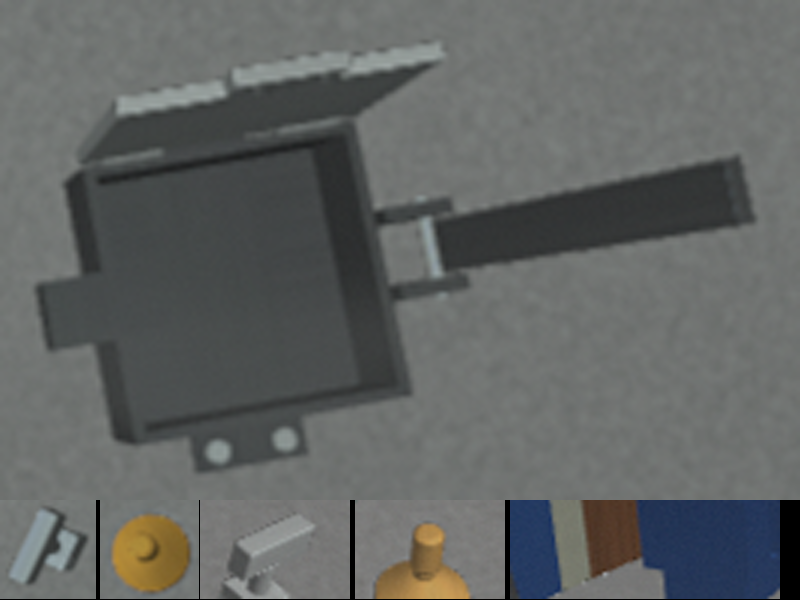

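The crop confirms the brass knobbed lid, top (249,239). The box's rim corners are at top ≈(457.5,298) and (443,230.5). The strap leans to -y and the key is at (162,295). Next I'll turn these into positions.

```bash
cat >> h.py <<'E'
def plan(x,y,z,yaw):
    "tool pointing down, tool-x direction at world yaw (deg); prints jog values"
    s=readout.get_state();A=R.from_rotvec(s["ee_rot"]);p=np.array(s["tcp_pos"])
    c=np.cos(np.radians(yaw));n=np.sin(np.radians(yaw))
    B=R.from_matrix(np.array([[c,n,0],[n,-c,0],[0,0,-1]]))
    d=A.inv().apply(np.array([x,y,z])-p);r=(A.inv()*B).as_rotvec()/np.pi
    print("plan",(x,y,z,yaw),"d",d.round(4),"r",r.round(4),"t",s["time_s"])
def state():
    s=readout.get_state();M=R.from_rotvec(s["ee_rot"]).as_matrix()
    print("t %.2f"%s["time_s"],"tcp",s["tcp_pos"].round(4),"yaw %.2f"%np.degrees(np.arctan2(M[1,0],M[0,0])),"down",M[:,2].round(3),"F",s["force"].round(1),"w %.4f"%s["gripper_width"],"q",s["qpos"].round(2))
E
python3 - <<'E'
from h import *
t=cv2.imread("pics/top0.png");sc=cv2.imread("pics/scene0.png")
Kt,Tt,_=cal("top");Ks,Ts,_=cal("scene")
c=lambda u,v:(355+u/4,200+v/4)
for n,u,v,z in [("FR rim",410,393,.075),("BR rim",352,122,.075),("FL rim",137,443,.075),("inner FL",148,430,.075),("inner BR",320,140,.075),("rod",431,247,.085),("lug",38,317,.075)]:
    print(n,onz(Kt,Tt,*c(u,v),z).round(4))
def mask(im,lo,hi,roi):
    m=cv2.inRange(cv2.cvtColor(im,cv2.COLOR_BGR2HSV),lo,hi);k=np.zeros_like(m);x,y,w,h=roi;k[y:y+h,x:x+w]=m[y:y+h,x:x+w];return k
for nm,im,K,T,roi in(("top",t,Kt,Tt,(225,215,50,50)),("scene",sc,Ks,Ts,(350,270,50,45))):
    m=mask(im,(10,100,60),(30,255,255),roi);x,y,w,h=cv2.boundingRect(m);print(nm,(x,y,w,h))
    cx,cy=cv2.minEnclosingCircle(cv2.findNonZero(m))[0];print(" disc",onz(K,T,cx,cy,.005).round(4), "sceneknobtop" ,onz(K,T,374,y+2,.056).round(4))
# knob top in top view
print("knob top",onz(Kt,Tt,232+44/3,222+46/3,.056).round(4))
# key crossbar top face
g=cv2.cvtColor(t,cv2.COLOR_BGR2GRAY);print(g[280:312,150:182][::2,::2])
kc=[(150+u/3,280+(v-500)/3) for u,v in((42,508),(61,516),(29,584),(10,576))]
P=[onz(Kt,Tt,*q,.07) for q in kc];print(np.round(P,4),np.mean(P,0))
state()
E
```

```text
FR rim [ 0.4465 -0.217   0.075 ]
BR rim [ 0.582  -0.1961  0.075 ]
FL rim [ 0.4257 -0.0807  0.075 ]
inner FL [ 0.4319 -0.0864  0.075 ]
inner BR [ 0.5733 -0.1794  0.075 ]
rod [ 0.5177 -0.2287  0.085 ]
lug [ 0.4885 -0.0343  0.075 ]
top (236, 227, 26, 26)
 disc [0.5811 0.2029 0.005 ] sceneknobtop [ 0.5907 -0.0599  0.056 ]
scene (357, 278, 31, 37)
 disc [0.5681 0.1957 0.005 ] sceneknobtop [0.5796 0.1998 0.056 ]
knob top [0.5797 0.2002 0.056 ]
[[124 121 125 118 120 118 121 117 119 118 123 121 117 119 119 121]
 [120 119 120 119 119 118 118 104  98 115 119 117 121 120 117 119]
 [120 118 117 121 121 116 142 151 132  88  86 113 117 118 117 118]
 [122 120 115 122 119 116 146 150 154 125  55 104 114 118 119 118]
 [118 118 115 120 121 127 151 149 151  77  59 115 117 119 117 116]
 [117 117 121 118 115 144 149 151 125  56 121 123  94 104 121 121]
 [122 116 118 117 125 150 149 152  82  62 154 152 149  78  68 120]
 [120 118 119 117 142 149 150 130  59  56 134 156 143  58  85 120]
 [113 114 116 126 150 148 152  86  55  57 133 155 101  57 114 118]
 [117 120 115 142 149 149 132  55 118 142 152 146  60  84 121 114]
 [118 119 121 150 148 151  88  71 158 158 159 112  67 112 117 114]
 [117 114 139 149 149 133  57  95 116 130 160  72  85 120 119 116]
 [117 114 151 147 153  92  63 115 114 117 115 111 116 114 117 115]
 [115 113 121 146 138  59  98 117 114 115 118 119 117 115 116 117]
 [119 115 114 113 112 105 114 117 114 116 117 112 116 117 115 114]
 [118 120 119 114 119 116 119 118 114 116 116 115 119 119 120 115]]
[[0.4919 0.3619 0.07  ]
 [0.4864 0.3494 0.07  ]
 [0.4427 0.3696 0.07  ]
 [0.4482 0.3821 0.07  ]] [0.46730753 0.36573305 0.07      ]
t 0.10 tcp [ 0.2024 -0.5377  0.2379] yaw 20.61 down [-0.     0.001 -1.   ] F [-0.2 -0.5  1.3] w 0.0882 q [-1.42  0.18  1.61  0.    1.35 -0.21]
```

Run:
```python
from h import *
plan(.58,.2005,.16,188.7)
```

```text
plan (0.58, 0.2005, 0.16, 188.7) d [ 0.6133 -0.5579  0.0789] r [ 1.000e-04 -7.000e-04 -9.338e-01] t 0.1
```

>>> jog_arm(
  steps=[
    {"dx":0.307,"dy":-0.279,"dz":0.039,"rz":-0.467},
    {"dx":0.613,"dy":-0.558,"dz":0.079,"rz":-0.934},
    {"dx":0.613,"dy":-0.558,"dz":0.079,"rz":-0.934},
    {"dx":0.613,"dy":-0.558,"dz":0.079,"rz":-0.934},
    {"dx":0.613,"dy":-0.558,"dz":0.079,"rz":-0.934},
    {"dx":0.613,"dy":-0.558,"dz":0.079,"rz":-0.934},
    {"dx":0.613,"dy":-0.558,"dz":0.079,"rz":-0.934},
    {"dx":0.613,"dy":-0.558,"dz":0.079,"rz":-0.934},
    {"dx":0.613,"dy":-0.558,"dz":0.079,"rz":-0.934},
    {"dx":0.613,"dy":-0.558,"dz":0.079,"rz":-0.934},
  ],
  claw=0.1,
  newtons=20,
)

```text
invalid input at $.steps[0]: expected keys dx, dy, dz, rx, ry, rz
```

Run:
```python
from h import *
state();plan(.58,.2005,.16,188.7)
```

```text
t 0.10 tcp [ 0.2024 -0.5377  0.2379] yaw 20.61 down [-0.     0.001 -1.   ] F [-0.2 -0.5  1.3] w 0.0882 q [-1.42  0.18  1.61  0.    1.35 -0.21]
plan (0.58, 0.2005, 0.16, 188.7) d [ 0.6133 -0.5579  0.0789] r [ 1.000e-04 -7.000e-04 -9.338e-01] t 0.1
```

>>> jog_arm(
  steps=[
    {"dx":0.307,"dy":-0.279,"dz":0.039,"rx":0,"ry":0,"rz":-0.467},
    {"dx":0.613,"dy":-0.558,"dz":0.079,"rx":0,"ry":0,"rz":-0.934},
    {"dx":0.613,"dy":-0.558,"dz":0.079,"rx":0,"ry":0,"rz":-0.934},
    {"dx":0.613,"dy":-0.558,"dz":0.079,"rx":0,"ry":0,"rz":-0.934},
    {"dx":0.613,"dy":-0.558,"dz":0.079,"rx":0,"ry":0,"rz":-0.934},
    {"dx":0.613,"dy":-0.558,"dz":0.079,"rx":0,"ry":0,"rz":-0.934},
    {"dx":0.613,"dy":-0.558,"dz":0.079,"rx":0,"ry":0,"rz":-0.934},
    {"dx":0.613,"dy":-0.558,"dz":0.079,"rx":0,"ry":0,"rz":-0.934},
    {"dx":0.613,"dy":-0.558,"dz":0.079,"rx":0,"ry":0,"rz":-0.934},
    {"dx":0.613,"dy":-0.558,"dz":0.079,"rx":0,"ry":0,"rz":-0.934},
  ],
  claw=0.1,
  newtons=20,
)

```text
time_s: 1.1
tcp_pos: [0.4294, -0.093, 0.1911]
ee_rot: [1.871, 2.523, -0.0]
force: [0.4, -0.6, 0.9]
gripper_width: 0.0483
gripper_force: 0.0
```

Run:
```python
from h import *
state();plan(.58,.2005,.16,188.7)
```

```text
t 1.10 tcp [ 0.4294 -0.093   0.1911] yaw 106.90 down [ 0. -0. -1.] F [ 0.4 -0.6  0.9] w 0.0483 q [-0.48 -0.08  1.98 -0.    1.24 -0.78]
plan (0.58, 0.2005, 0.16, 188.7) d [0.237  0.2294 0.0311] r [-0.000e+00  1.000e-04 -4.544e-01] t 1.1
```

>>> jog_arm(
  steps=[
    {"dx":0.237,"dy":0.229,"dz":0.031,"rx":0,"ry":0,"rz":-0.454},
    {"dx":0.237,"dy":0.229,"dz":0.031,"rx":0,"ry":0,"rz":-0.454},
    {"dx":0.237,"dy":0.229,"dz":0.031,"rx":0,"ry":0,"rz":-0.454},
    {"dx":0.237,"dy":0.229,"dz":0.031,"rx":0,"ry":0,"rz":-0.454},
    {"dx":0.237,"dy":0.229,"dz":0.031,"rx":0,"ry":0,"rz":-0.454},
    {"dx":0.237,"dy":0.229,"dz":0.031,"rx":0,"ry":0,"rz":-0.454},
    {"dx":0.237,"dy":0.229,"dz":0.031,"rx":0,"ry":0,"rz":-0.454},
    {"dx":0.237,"dy":0.229,"dz":0.031,"rx":0,"ry":0,"rz":-0.454},
    {"dx":0.237,"dy":0.229,"dz":0.031,"rx":0,"ry":0,"rz":-0.454},
    {"dx":0.237,"dy":0.229,"dz":0.031,"rx":0,"ry":0,"rz":-0.454},
  ],
)

```text
time_s: 2.1
tcp_pos: [0.5805, 0.1979, 0.1594]
ee_rot: [0.236, -3.131, 0.0]
force: [-1.0, 0.6, 0.4]
gripper_width: 0.0484
gripper_force: 0.0
```

Run:
```python
from h import *
state()
im=save("wrist","pics/w1.png");K,T,_=cal("wrist")
m=cv2.inRange(cv2.cvtColor(im,cv2.COLOR_RGB2HSV),(10,100,60),(30,255,255))
n,l,st,ce=cv2.connectedComponentsWithStats(m)
for i in range(1,n):
    if st[i,4]>100: print(st[i])
print("expect knob top px",proj(K,T,[.58,.2005,.056]),"disc",proj(K,T,[.58,.2005,.005]))
plan(.58,.2005,.026,188.7)
```

```text
t 2.10 tcp [0.5805 0.1979 0.1594] yaw -171.37 down [-0.002 -0.    -1.   ] F [-1.   0.6  0.4] w 0.0484 q [ 0.14  0.34  1.57 -0.    1.23 -1.59]
[ 341    0   83   42 2549]
[ 296  191   66   64 3324]
[ 169  367   30   74 1126]
[ 451  367   29   74 1008]
[ 187  457  422   22 6003]
expect knob top px [327.86602124 243.51152744] disc [327.27245724 224.07694261]
plan (0.58, 0.2005, 0.026, 188.7) d [-1.000e-04  2.900e-03  1.335e-01] r [-0.     -0.0004  0.0001] t 2.15
```

View pics/w1.png

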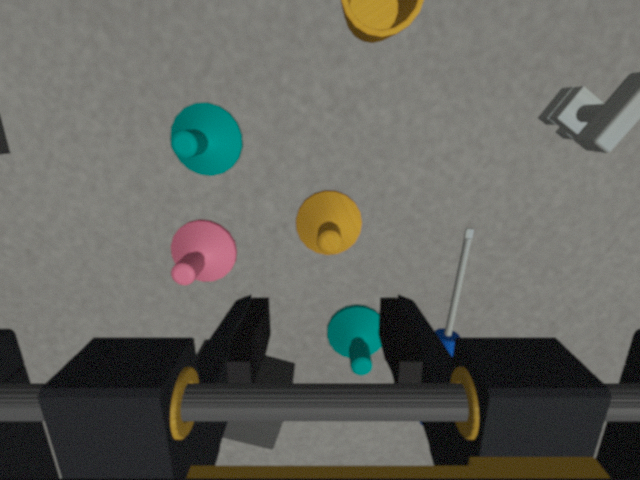

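The wrist view shows the brass lid at (329,223) with its knob at about (329,238), matching my estimate. The wide side of the gripper's body runs along tool y. Descending now.

>>> jog_arm(
  steps=[
    {"dx":0,"dy":0.003,"dz":0.05,"rx":0,"ry":0,"rz":0},
    {"dx":0,"dy":0.003,"dz":0.1,"rx":0,"ry":0,"rz":0},
    {"dx":0,"dy":0.003,"dz":0.134,"rx":0,"ry":0,"rz":0},
    {"dx":0,"dy":0.003,"dz":0.134,"rx":0,"ry":0,"rz":0},
  ],
)

```text
time_s: 2.55
tcp_pos: [0.5755, 0.1996, 0.0204]
ee_rot: [0.223, -3.122, 0.001]
force: [-0.3, -0.0, -0.5]
gripper_width: 0.0485
gripper_force: 0.0
```

>>> jog_arm(
  steps=[
    {"dx":0,"dy":0,"dz":0,"rx":0,"ry":0,"rz":0},
    {"dx":0,"dy":0,"dz":0,"rx":0,"ry":0,"rz":0},
    {"dx":0,"dy":0,"dz":0,"rx":0,"ry":0,"rz":0},
    {"dx":0,"dy":0,"dz":0,"rx":0,"ry":0,"rz":0},
    {"dx":0,"dy":0,"dz":0,"rx":0,"ry":0,"rz":0},
  ],
  claw=-1,
  newtons=20,
)

```text
time_s: 3.05
tcp_pos: [0.5819, 0.2007, 0.0283]
ee_rot: [-0.226, 3.13, 0.001]
force: [-1.0, 0.2, 7.1]
gripper_width: 0.0173
gripper_force: 20.0
```

Run:
```python
from h import *
state()
b=np.array([.504,-.138]);a=np.radians(8.7);ex=np.array([np.cos(a),np.sin(a)]);ey=np.array([-ex[1],ex[0]])
p=b-.025*ex+.020*ey
plan(.58,.2005,.16,188.7);plan(*p,.16,188.7)
```

```text
t 3.05 tcp [0.5819 0.2007 0.0283] yaw -171.73 down [ 0.003  0.001 -1.   ] F [-1.   0.2  7.1] w 0.0173 q [ 0.14  0.52  1.63  0.    0.99 -1.58]
plan (0.58, 0.2005, 0.16, 188.7) d [ 1.500e-03  1.000e-04 -1.317e-01] r [ 0.      0.001  -0.0024] t 3.05
plan (np.float64(0.4762624364248385), np.float64(-0.12201164277000681), 0.16, 188.7) d [ 0.1506 -0.3041 -0.1322] r [ 0.      0.001  -0.0024] t 3.05
```

>>> jog_arm(
  steps=[
    {"dx":0.001,"dy":0,"dz":-0.05,"rx":0,"ry":0,"rz":0},
    {"dx":0.001,"dy":0,"dz":-0.1,"rx":0,"ry":0,"rz":0},
    {"dx":0.024,"dy":-0.044,"dz":-0.15,"rx":0,"ry":0,"rz":0},
    {"dx":0.045,"dy":-0.089,"dz":-0.2,"rx":0,"ry":0.001,"rz":-0.002},
    {"dx":0.068,"dy":-0.134,"dz":-0.2,"rx":0,"ry":0.001,"rz":-0.002},
    {"dx":0.09,"dy":-0.178,"dz":-0.2,"rx":0,"ry":0.001,"rz":-0.002},
    {"dx":0.112,"dy":-0.222,"dz":-0.2,"rx":0,"ry":0.001,"rz":-0.002},
    {"dx":0.134,"dy":-0.266,"dz":-0.2,"rx":0,"ry":0.001,"rz":-0.002},
    {"dx":0.151,"dy":-0.304,"dz":-0.2,"rx":0,"ry":0.001,"rz":-0.002},
    {"dx":0.151,"dy":-0.304,"dz":-0.2,"rx":0,"ry":0.001,"rz":-0.002},
  ],
)

```text
time_s: 4.05
tcp_pos: [0.4735, -0.1254, 0.2268]
ee_rot: [0.232, -3.13, 0.003]
force: [1.6, 0.9, -1.5]
gripper_width: 0.0173
gripper_force: 20.0
```

>>> jog_arm(
  steps=[
    {"dx":0,"dy":0,"dz":0,"rx":0,"ry":0,"rz":0},
    {"dx":0,"dy":0,"dz":0,"rx":0,"ry":0,"rz":0},
    {"dx":0,"dy":0,"dz":0,"rx":0,"ry":0,"rz":0},
  ],
)

```text
time_s: 4.35
tcp_pos: [0.4751, -0.1211, 0.2263]
ee_rot: [0.238, -3.13, -0.0]
force: [0.7, 0.2, -1.8]
gripper_width: 0.017
gripper_force: 20.0
```

Run:
```python
from h import *
state()
plan(.4763,-.122,.033,188.7);save("top","pics/t2.png");save("wrist","pics/w2.png");save("scene","pics/s2.png")
t=cv2.imread("pics/t2.png")[190:340,350:560];s=cv2.imread("pics/s2.png")[50:250,170:390];w=cv2.imread("pics/w2.png")
c=np.zeros((600,800,3),np.uint8);c[:300,:420]=cv2.resize(t,None,fx=2,fy=2);c[300:600,:330]=cv2.resize(s,(330,300));c[:300,420:]=cv2.resize(w,(380,300));cv2.imwrite("pics/c2.png",c)
```

```text
t 4.35 tcp [ 0.4751 -0.1211  0.2263] yaw -171.31 down [-0.003 -0.    -1.   ] F [ 0.7  0.2 -1.8] w 0.0170 q [-0.49  0.    1.83 -0.    1.32 -2.21]
plan (0.4763, -0.122, 0.033, 188.7) d [-0.0017 -0.0011  0.1933] r [ 0.0001 -0.0009 -0.    ] t 4.35
```

View pics/c2.png

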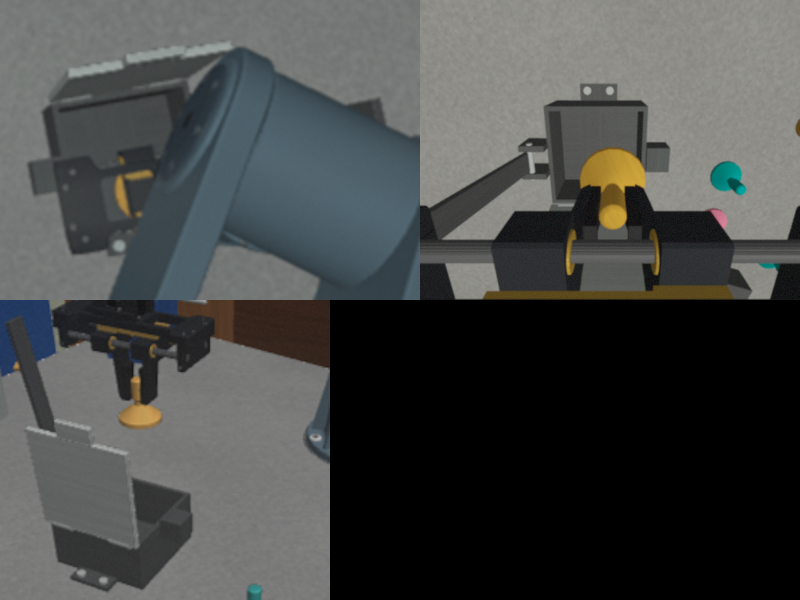

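The composite shows the lid held level above the open box with the strap clear of the gripper. Lowering it in.

>>> jog_arm(
  steps=[
    {"dx":-0.002,"dy":-0.001,"dz":0.045,"rx":0,"ry":0,"rz":0},
    {"dx":-0.002,"dy":-0.001,"dz":0.09,"rx":0,"ry":0,"rz":0},
    {"dx":-0.002,"dy":-0.001,"dz":0.13,"rx":0,"ry":0,"rz":0},
    {"dx":-0.002,"dy":-0.001,"dz":0.16,"rx":0,"ry":0,"rz":0},
    {"dx":-0.002,"dy":-0.001,"dz":0.178,"rx":0,"ry":0,"rz":0},
    {"dx":-0.002,"dy":-0.001,"dz":0.186,"rx":0,"ry":0,"rz":0},
    {"dx":-0.002,"dy":-0.001,"dz":0.19,"rx":0,"ry":0,"rz":0},
    {"dx":-0.002,"dy":-0.001,"dz":0.192,"rx":0,"ry":0,"rz":0},
    {"dx":-0.002,"dy":-0.001,"dz":0.194,"rx":0,"ry":0,"rz":0},
    {"dx":-0.002,"dy":-0.001,"dz":0.194,"rx":0,"ry":0,"rz":0},
  ],
)

```text
time_s: 5.5
tcp_pos: [0.4772, -0.1231, 0.0343]
ee_rot: [0.237, -3.131, 0.001]
force: [-4.3, 2.9, 9.6]
gripper_width: 0.017
gripper_force: 20.0
```

Run:
```python
from h import *
state()
```

```text
t 5.50 tcp [ 0.4772 -0.1231  0.0343] yaw -171.34 down [-0.002 -0.001 -1.   ] F [-4.3  2.9  9.6] w 0.0170 q [-0.49  0.3   1.94 -0.    0.9  -2.21]
```

>>> jog_arm(
  steps=[
    {"dx":0,"dy":0,"dz":0,"rx":0,"ry":0,"rz":0},
    {"dx":0,"dy":0,"dz":0,"rx":0,"ry":0,"rz":0},
    {"dx":0,"dy":0,"dz":0,"rx":0,"ry":0,"rz":0},
    {"dx":0,"dy":0,"dz":-0.03,"rx":0,"ry":0,"rz":0},
    {"dx":0,"dy":0,"dz":-0.08,"rx":0,"ry":0,"rz":0},
    {"dx":0,"dy":0,"dz":-0.13,"rx":0,"ry":0,"rz":0},
    {"dx":0,"dy":0,"dz":-0.18,"rx":0,"ry":0,"rz":0},
    {"dx":0,"dy":0,"dz":-0.23,"rx":0,"ry":0,"rz":0},
    {"dx":0,"dy":0,"dz":-0.27,"rx":0,"ry":0,"rz":0},
    {"dx":0,"dy":0,"dz":-0.27,"rx":0,"ry":0,"rz":0},
  ],
  claw=-0.3,
)

```text
time_s: 6.5
tcp_pos: [0.48, -0.1242, 0.3094]
ee_rot: [-0.236, 3.125, -0.011]
force: [-0.4, -0.5, 0.1]
gripper_width: 0.031
gripper_force: 0.0
```

```bash
cat >> h.py <<'E'
B0=np.array([.504,-.138]);a_=np.radians(8.7);ex=np.array([np.cos(a_),np.sin(a_)]);ey=np.array([-ex[1],ex[0]])
def W(x,y,z): p=B0+x*ex+y*ey; return np.array([p[0],p[1],z])
def Bx(p): d=np.array(p[:2])-B0; return np.array([d@ex,d@ey,p[2]])
E
python3 - <<'E'
from h import *
state()
K,T,_=cal("top");Tb=lambda v:np.array([v[:2]@ex,v[:2]@ey,v[2]])
for u,v in((427.5,215.75),(427.5,217.5)):
    o,d=ray(K,T,u,v);ob=Bx(o);db=Tb(d);p=ob+db*(0-ob[1])/db[1] if abs(db[1])>.05 else None;print("y0",p)
    for r in (.161,): # intersect with circle about hinge in xz
        s=np.linspace(.5,1.2,7001);q=ob+s[:,None]*db;e=abs(np.hypot(q[:,0]-.07,q[:,2]-.075)-r);k=np.where((e<2e-4))[0]
        for i in k[::1]: print(q[i].round(4),"theta",np.arctan2(q[i,2]-.075,-(q[i,0]-.07)).round(3)); 
# strap end: crop (745,190) -> intersect plane box x=0
for c in((725,195),(752,185)):
    o,d=ray(K,T,355+c[0]/4,200+c[1]/4);ob=Bx(o);db=Tb(d)
    s=np.linspace(.4,1.2,8001);q=ob+s[:,None]*db;e=abs(np.hypot(q[:,1]+.09,q[:,2]-.085)-.23)
    i=e.argmin();print("strap",q[i].round(4),np.arctan2(q[i,2]-.085,q[i,1]+.09).round(3))
save("wrist","pics/w3.png");save("top","pics/t3.png")
E
```

```text
t 6.50 tcp [ 0.48   -0.1242  0.3094] yaw -171.35 down [ 0.008 -0.006 -1.   ] F [-0.4 -0.5  0.1] w 0.0310 q [-0.49 -0.06  1.72 -0.    1.47 -2.21]
y0 [0.08528624 0.         0.2367573 ]
[ 0.0854 -0.0004  0.2354] theta 1.667
[ 0.0854 -0.0004  0.2353] theta 1.667
[ 0.0855 -0.0004  0.2352] theta 1.667
[ 0.0855 -0.0005  0.2351] theta 1.667
[ 0.12   -0.0866 -0.0779] theta -1.887
[ 0.12   -0.0866 -0.078 ] theta -1.887
[ 0.12   -0.0866 -0.0781] theta -1.886
[ 0.12   -0.0867 -0.0781] theta -1.886
[ 0.12   -0.0867 -0.0782] theta -1.886
y0 [0.08262053 0.         0.23454624]
[0.0825 0.0003 0.2357] theta 1.648
[0.0825 0.0003 0.2356] theta 1.649
[0.0825 0.0003 0.2355] theta 1.649
[8.250e-02 2.000e-04 2.354e-01] theta 1.649
[8.250e-02 2.000e-04 2.353e-01] theta 1.649
[ 0.116  -0.0861 -0.0791] theta -1.861
[ 0.1161 -0.0861 -0.0792] theta -1.861
[ 0.1161 -0.0861 -0.0793] theta -1.861
[ 0.1161 -0.0862 -0.0794] theta -1.861
strap [-0.0009 -0.1315  0.3112] 1.752
strap [ 0.001  -0.1438  0.3086] 1.807
```

View pics/w3.png

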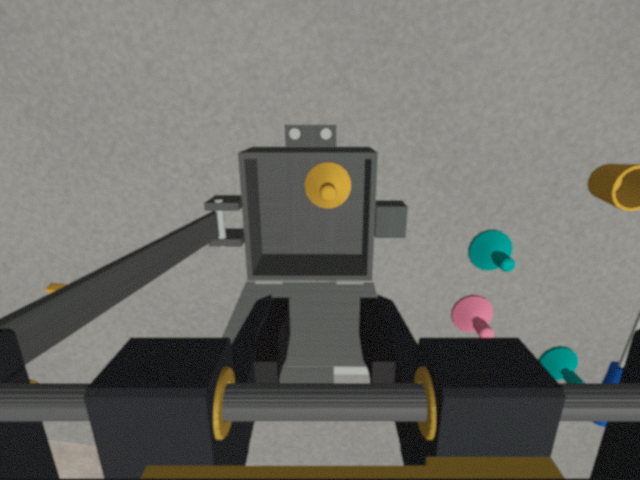

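The pot lid sits flat in the box with its knob up: disc (328,185), knob (328,190). The box lid is at about 1.65 rad and the strap at about 1.77 rad. Next I'll go behind the box lid with closed fingers.

Run:
```python
from h import *
print(Bx(readout.get_state()["tcp_pos"]));plan(*W(.13,.02,.31),188.7)
```

```text
[-0.02379618  0.01879889  0.30315437]
plan (np.float64(0.6294789888801845), np.float64(-0.09856621563168785), np.float64(0.31), 188.7) d [-0.1538  0.0014 -0.007 ] r [-0.0005 -0.0004 -0.0003] t 6.6
```

>>> jog_arm(
  steps=[
    {"dx":-0.05,"dy":0.001,"dz":-0.007,"rx":0,"ry":0,"rz":0},
    {"dx":-0.1,"dy":0.001,"dz":-0.007,"rx":0,"ry":0,"rz":0},
    {"dx":-0.154,"dy":0.001,"dz":-0.007,"rx":0,"ry":0,"rz":0},
    {"dx":-0.154,"dy":0.001,"dz":-0.007,"rx":0,"ry":0,"rz":0},
    {"dx":-0.154,"dy":0.001,"dz":0.04,"rx":0,"ry":0,"rz":0},
    {"dx":-0.154,"dy":0.001,"dz":0.08,"rx":0,"ry":0,"rz":0},
    {"dx":-0.154,"dy":0.001,"dz":0.098,"rx":0,"ry":0,"rz":0},
    {"dx":-0.154,"dy":0.001,"dz":0.098,"rx":0,"ry":0,"rz":0},
  ],
  claw=-1,
)

```text
time_s: 7.4
tcp_pos: [0.6253, -0.0978, 0.1978]
ee_rot: [0.235, -3.12, -0.006]
force: [0.3, 0.2, -0.9]
gripper_width: 0.0006
gripper_force: 0.0
```

Run:
```python
from h import *
state();p=Bx(readout.get_state()["tcp_pos"]);print(p)
for t in np.radians([90,80,70,60,50,40,30,20,10,0]):
    c=np.array([.07-.13*np.cos(t)+.007*np.sin(t)+.009,.075+.13*np.sin(t)+.007*np.cos(t)])
    print(round(np.degrees(t)),"dx %.3f dy %.3f dz %.3f"%(p[0]-c[0],.02-p[1],p[2]-c[1]))
```

```text
t 7.40 tcp [ 0.6253 -0.0978  0.1978] yaw -171.37 down [-0.013  0.003 -1.   ] F [ 0.3  0.2 -0.9] w 0.0006 q [-0.34  0.35  1.48 -0.    1.32 -2.06]
[0.12596537 0.02144303 0.19784367]
90 dx 0.040 dy -0.001 dz -0.007
80 dx 0.063 dy -0.001 dz -0.006
70 dx 0.085 dy -0.001 dz -0.002
60 dx 0.106 dy -0.001 dz 0.007
50 dx 0.125 dy -0.001 dz 0.019
40 dx 0.142 dy -0.001 dz 0.034
30 dx 0.156 dy -0.001 dz 0.052
20 dx 0.167 dy -0.001 dz 0.072
10 dx 0.174 dy -0.001 dz 0.093
0 dx 0.177 dy -0.001 dz 0.116
```

>>> jog_arm(
  steps=[
    {"dx":0.02,"dy":0,"dz":0,"rx":0,"ry":0,"rz":0},
    {"dx":0.044,"dy":0,"dz":0,"rx":0,"ry":0,"rz":0},
    {"dx":0.067,"dy":0,"dz":0.001,"rx":0,"ry":0,"rz":0},
    {"dx":0.089,"dy":0,"dz":0.005,"rx":0,"ry":0,"rz":0},
    {"dx":0.11,"dy":0,"dz":0.014,"rx":0,"ry":0,"rz":0},
    {"dx":0.129,"dy":0,"dz":0.026,"rx":0,"ry":0,"rz":0},
    {"dx":0.129,"dy":0,"dz":0.026,"rx":0,"ry":0,"rz":0},
  ],
)

```text
time_s: 8.1
tcp_pos: [0.4994, -0.1181, 0.178]
ee_rot: [0.235, -3.128, -0.0]
force: [0.4, 0.8, -0.2]
gripper_width: 0.0006
gripper_force: 0.0
```

Run:
```python
from h import *
state();p=Bx(readout.get_state()["tcp_pos"]);print(p)
```

```text
t 8.10 tcp [ 0.4994 -0.1181  0.178 ] yaw -171.42 down [-0.005 -0.    -1.   ] F [ 0.4  0.8 -0.2] w 0.0006 q [-0.46  0.11  1.82 -0.    1.22 -2.18]
[-0.00156522  0.02039424  0.17797601]
```

>>> jog_arm(
  steps=[
    {"dx":0.017,"dy":0,"dz":0.015,"rx":0,"ry":0,"rz":0},
    {"dx":0.031,"dy":0,"dz":0.033,"rx":0,"ry":0,"rz":0},
    {"dx":0.042,"dy":0,"dz":0.053,"rx":0,"ry":0,"rz":0},
    {"dx":0.049,"dy":0,"dz":0.074,"rx":0,"ry":0,"rz":0},
    {"dx":0.052,"dy":0,"dz":0.09,"rx":0,"ry":0,"rz":0},
    {"dx":0.052,"dy":0,"dz":0.097,"rx":0,"ry":0,"rz":0},
    {"dx":0.052,"dy":0,"dz":0.097,"rx":0,"ry":0,"rz":0},
  ],
)

```text
time_s: 8.8
tcp_pos: [0.4499, -0.1263, 0.0842]
ee_rot: [0.237, -3.127, -0.0]
force: [-13.7, 4.1, 27.1]
gripper_width: 0.0004
gripper_force: 13.7
```

Run:
```python
from h import *
state();p=Bx(readout.get_state()["tcp_pos"]);print(p)
```

```text
t 8.80 tcp [ 0.4499 -0.1263  0.0842] yaw -171.33 down [-0.006 -0.    -1.   ] F [-13.7   4.1  27.1] w 0.0004 q [-0.53  0.16  1.99 -0.    1.   -2.25]
[-0.05175431  0.01974382  0.08418435]
```

Run:
```python
from h import *
plan(*W(0,-.19,.36),98.7)
```

```text
plan (np.float64(0.5327395558469716), np.float64(-0.32581383849364987), np.float64(0.36), 98.7) d [-0.0503 -0.2096 -0.2762] r [-0.0013 -0.0016  0.4999] t 8.8
```

>>> jog_arm(
  steps=[
    {"dx":0,"dy":0,"dz":-0.05,"rx":0,"ry":0,"rz":0},
    {"dx":0,"dy":0,"dz":-0.1,"rx":0,"ry":0,"rz":0.045},
    {"dx":0,"dy":0,"dz":-0.15,"rx":0,"ry":0,"rz":0.09},
    {"dx":0,"dy":0,"dz":-0.2,"rx":0,"ry":0,"rz":0.135},
    {"dx":0,"dy":0,"dz":-0.25,"rx":0,"ry":0,"rz":0.18},
    {"dx":0,"dy":0,"dz":-0.278,"rx":0,"ry":0,"rz":0.225},
    {"dx":-0.012,"dy":-0.045,"dz":-0.278,"rx":0,"ry":0,"rz":0.27},
    {"dx":-0.024,"dy":-0.09,"dz":-0.278,"rx":0,"ry":0,"rz":0.315},
    {"dx":-0.036,"dy":-0.135,"dz":-0.278,"rx":0,"ry":0,"rz":0.36},
    {"dx":-0.048,"dy":-0.18,"dz":-0.278,"rx":0,"ry":0,"rz":0.405},
  ],
)

```text
time_s: 9.8
tcp_pos: [0.5262, -0.2983, 0.3607]
ee_rot: [-1.678, -2.655, 0.003]
force: [1.0, 0.3, 0.6]
gripper_width: 0.0003
gripper_force: 0.0
```

Run:
```python
from h import *
state();plan(*W(0,-.19,.36),98.7)
```

```text
t 9.80 tcp [ 0.5262 -0.2983  0.3607] yaw 115.42 down [-0.002 -0.002 -1.   ] F [1.  0.3 0.6] w 0.0003 q [-0.71  0.18  1.37 -0.    1.6  -1.15]
plan (np.float64(0.5327395558469716), np.float64(-0.32581383849364987), np.float64(0.36), 98.7) d [-0.0277 -0.0059  0.0007] r [-0.0007  0.0003  0.0929] t 9.8
```

>>> jog_arm(
  steps=[
    {"dx":-0.028,"dy":-0.006,"dz":0,"rx":0,"ry":0,"rz":0.05},
    {"dx":-0.028,"dy":-0.006,"dz":0,"rx":0,"ry":0,"rz":0.093},
    {"dx":-0.028,"dy":-0.006,"dz":0.03,"rx":0,"ry":0,"rz":0.093},
    {"dx":-0.028,"dy":-0.006,"dz":0.06,"rx":0,"ry":0,"rz":0.093},
    {"dx":-0.028,"dy":-0.006,"dz":0.065,"rx":0,"ry":0,"rz":0.093},
    {"dx":-0.028,"dy":-0.006,"dz":0.065,"rx":0,"ry":0,"rz":0.093},
    {"dx":-0.028,"dy":-0.006,"dz":0.065,"rx":0,"ry":0,"rz":0.093},
  ],
)

```text
time_s: 10.5
tcp_pos: [0.5324, -0.3249, 0.2964]
ee_rot: [2.04, 2.389, -0.004]
force: [0.8, -0.2, 0.8]
gripper_width: 0.0007
gripper_force: 0.0
```

Run:
```python
from h import *
state();p=Bx(readout.get_state()["tcp_pos"]);print(p)
r=.222
for t in np.radians([100,90,82,75,68,60,52,44,36,28,21,14,7,0]):
    c=np.array([-.09+r*np.cos(t)-.006*np.sin(t)-.009,.085+r*np.sin(t)+.006*np.cos(t)])
    if t>1.5: c[1]=.3
    print(round(np.degrees(t)),"dx %.3f dy %.3f dz %.3f"%(c[0]-p[1],0-p[0],p[2]-c[1]))
```

```text
t 10.50 tcp [ 0.5324 -0.3249  0.2964] yaw 99.01 down [-0.001 -0.002 -1.   ] F [ 0.8 -0.2  0.8] w 0.0007 q [-0.74  0.25  1.41 -0.    1.48 -0.89]
[-1.54606134e-04 -1.89070615e-01  2.96399646e-01]
100 dx 0.046 dy 0.000 dz -0.004
90 dx 0.084 dy 0.000 dz -0.004
82 dx 0.115 dy 0.000 dz -0.009
75 dx 0.142 dy 0.000 dz -0.005
68 dx 0.168 dy 0.000 dz 0.003
60 dx 0.196 dy 0.000 dz 0.016
52 dx 0.222 dy 0.000 dz 0.033
44 dx 0.246 dy 0.000 dz 0.053
36 dx 0.266 dy 0.000 dz 0.076
28 dx 0.283 dy 0.000 dz 0.102
21 dx 0.295 dy 0.000 dz 0.126
14 dx 0.304 dy 0.000 dz 0.152
7 dx 0.310 dy 0.000 dz 0.178
0 dx 0.312 dy 0.000 dz 0.205
```

>>> jog_arm(
  steps=[
    {"dx":0.025,"dy":0,"dz":0,"rx":0,"ry":0,"rz":0},
    {"dx":0.05,"dy":0,"dz":0,"rx":0,"ry":0,"rz":0},
    {"dx":0.084,"dy":0,"dz":0,"rx":0,"ry":0,"rz":0},
    {"dx":0.115,"dy":0,"dz":0,"rx":0,"ry":0,"rz":0},
    {"dx":0.142,"dy":0,"dz":0.001,"rx":0,"ry":0,"rz":0},
    {"dx":0.168,"dy":0,"dz":0.006,"rx":0,"ry":0,"rz":0},
    {"dx":0.196,"dy":0,"dz":0.017,"rx":0,"ry":0,"rz":0},
    {"dx":0.222,"dy":0,"dz":0.033,"rx":0,"ry":0,"rz":0},
    {"dx":0.246,"dy":0,"dz":0.053,"rx":0,"ry":0,"rz":0},
    {"dx":0.246,"dy":0,"dz":0.053,"rx":0,"ry":0,"rz":0},
  ],
)

```text
time_s: 11.5
tcp_pos: [0.4922, -0.0791, 0.241]
ee_rot: [-2.035, -2.389, 0.004]
force: [0.1, 0.6, -0.6]
gripper_width: 0.0004
gripper_force: 0.0
```

Run:
```python
from h import *
state();p=Bx(readout.get_state()["tcp_pos"]);print(p)
im=save("top","pics/t4.png")[190:340,330:560,::-1];w=save("scene","pics/s4.png")[30:270,100:420,::-1]
cv2.imwrite("pics/c4.png",np.vstack([cv2.resize(im,(460,300)),cv2.resize(w,(460,300))]))
```

```text
t 11.50 tcp [ 0.4922 -0.0791  0.241 ] yaw 99.16 down [-0.004  0.001 -1.   ] F [ 0.1  0.6 -0.6] w 0.0004 q [-0.4   0.01  1.79 -0.    1.35 -0.56]
[-0.00274119  0.06002072  0.24099408]
```

View pics/c4.png

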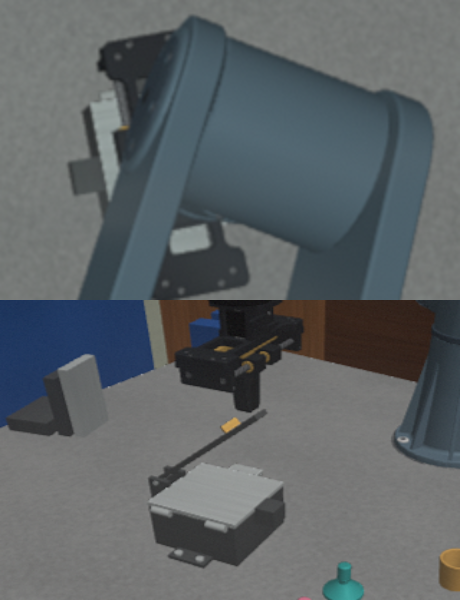

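The lid is shut and the strap is following the fingers at about 40°. Continuing the arc down.

>>> jog_arm(
  steps=[
    {"dx":0.02,"dy":0.001,"dz":0.023,"rx":0,"ry":0,"rz":0},
    {"dx":0.037,"dy":0.002,"dz":0.049,"rx":0,"ry":0,"rz":0},
    {"dx":0.049,"dy":0.002,"dz":0.073,"rx":0,"ry":0,"rz":0},
    {"dx":0.058,"dy":0.002,"dz":0.099,"rx":0,"ry":0,"rz":0},
    {"dx":0.064,"dy":0.002,"dz":0.125,"rx":0,"ry":0,"rz":0},
    {"dx":0.066,"dy":0.002,"dz":0.143,"rx":0,"ry":0,"rz":0},
    {"dx":0.066,"dy":0.002,"dz":0.152,"rx":0,"ry":0,"rz":0},
    {"dx":0.066,"dy":0.002,"dz":0.153,"rx":0,"ry":0,"rz":0},
    {"dx":0.066,"dy":0.002,"dz":0.153,"rx":0,"ry":0,"rz":0},
  ],
)

```text
time_s: 12.5
tcp_pos: [0.4853, -0.0169, 0.0929]
ee_rot: [-2.039, -2.387, 0.004]
force: [-17.9, 5.7, 35.5]
gripper_width: 0.0005
gripper_force: 17.9
```

Run:
```python
from h import *
state();p=Bx(readout.get_state()["tcp_pos"]);print(p)
plan(*p[:0],*W(-.05,.2,.23),155.2);plan(.467,.366,.16,155.2)
```

```text
t 12.50 tcp [ 0.4853 -0.0169  0.0929] yaw 98.99 down [-0.003 -0.    -1.   ] F [-17.9   5.7  35.5] w 0.0005 q [-0.28  0.18  1.94 -0.    1.03 -0.43]
[-0.0001611   0.12253674  0.09293241]
plan (np.float64(0.42432314161012197), np.float64(0.05213573634937574), np.float64(0.23), 155.2) d [ 0.0777 -0.0499 -0.1369] r [-0.001  -0.0006 -0.3123] t 12.5
plan (0.467, 0.366, 0.16, 155.2) d [ 0.3811  0.0415 -0.0672] r [-0.001  -0.0006 -0.3123] t 12.5
```

Strap is down: z 0.0929 under load. On to the key.

>>> jog_arm(
  steps=[
    {"dx":0,"dy":0,"dz":-0.045,"rx":0,"ry":0,"rz":0},
    {"dx":0.046,"dy":0.005,"dz":-0.067,"rx":0,"ry":0,"rz":-0.04},
    {"dx":0.095,"dy":0.01,"dz":-0.068,"rx":0,"ry":0,"rz":-0.085},
    {"dx":0.144,"dy":0.016,"dz":-0.068,"rx":0,"ry":0,"rz":-0.13},
    {"dx":0.193,"dy":0.021,"dz":-0.068,"rx":0,"ry":0,"rz":-0.175},
    {"dx":0.242,"dy":0.026,"dz":-0.068,"rx":0,"ry":0,"rz":-0.22},
    {"dx":0.291,"dy":0.031,"dz":-0.068,"rx":0,"ry":0,"rz":-0.265},
    {"dx":0.34,"dy":0.037,"dz":-0.068,"rx":0,"ry":0,"rz":-0.312},
    {"dx":0.381,"dy":0.041,"dz":-0.068,"rx":0,"ry":0,"rz":-0.312},
    {"dx":0.381,"dy":0.041,"dz":-0.068,"rx":0,"ry":0,"rz":-0.312},
  ],
  claw=0,
)

```text
time_s: 13.5
tcp_pos: [0.4666, 0.3711, 0.1583]
ee_rot: [-0.67, -3.069, -0.004]
force: [-0.2, -0.3, -0.7]
gripper_width: 0.044
gripper_force: 0.0
```

>>> jog_arm(
  steps=[
    {"dx":0,"dy":0,"dz":0,"rx":0,"ry":0,"rz":0},
    {"dx":0,"dy":0,"dz":0,"rx":0,"ry":0,"rz":0},
    {"dx":0,"dy":0,"dz":0,"rx":0,"ry":0,"rz":0},
  ],
)

```text
time_s: 13.8
tcp_pos: [0.4662, 0.3653, 0.1566]
ee_rot: [-0.679, -3.065, 0.002]
force: [0.7, 0.2, -0.1]
gripper_width: 0.044
gripper_force: 0.0
```

Run:
```python
from h import *
state();K,T,_=cal("wrist");w=save("wrist","pics/w5.png");t=save("top","pics/t5.png")
print("expected key top",proj(K,T,[.467,.366,.07]),proj(K,T,[.467-.025*np.cos(.433),.366+.025*np.sin(.433),.07]),"foot",proj(K,T,[.467,.366,0]))
c=np.zeros((600,800,3),np.uint8);c[:390,:520]=cv2.resize(w,(520,390))[:,:,::-1]
c[:,520:800][:200]=cv2.resize(t[230:310,350:462],(280,200))[:,:,::-1]
c[390:590,:800]=cv2.resize(t[240:290,340:540],(800,200),interpolation=cv2.INTER_CUBIC)[:,:,::-1]
cv2.imwrite("pics/c5.png",c)
np.save("w5.npy",w)
```

```text
t 13.80 tcp [0.4662 0.3653 0.1566] yaw 155.03 down [-0.003 -0.    -1.   ] F [ 0.7  0.2 -0.1] w 0.0440 q [ 0.46  0.3   1.63  0.    1.21 -0.67]
expected key top [326.91845985 252.25534597] [326.91413797 215.94971054] foot [326.45187272 223.98631067]
```

View pics/c5.png

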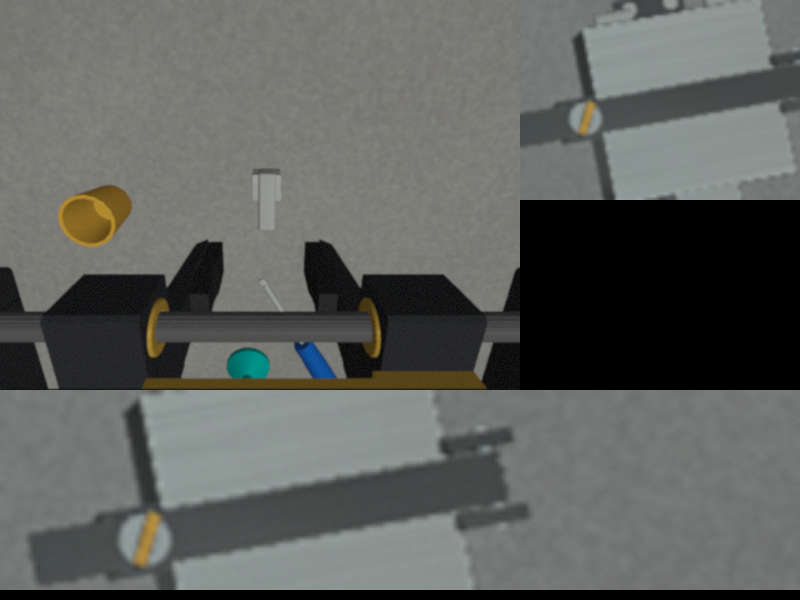

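The wrist view shows the key between the fingers, with its crossbar aligned at about (327,247). In the top view the strap lies flat across the shut lid and the brass bar head is askew at top ≈(377,277). Next I'll measure both.

Run:
```python
from h import *
w=np.load("w5.npy");K,T,_=cal("wrist")
g=cv2.cvtColor(w,cv2.COLOR_RGB2GRAY)
for v in (215,230,245,260,275,285): print(v,g[v,300:356:2])
m=(g>150).astype(np.uint8);m[:190]=0;m[300:]=0;m[:,:300]=0;m[:,355:]=0
t=cv2.imread("pics/t5.png");Kt,Tt,_=cal("top")
h=cv2.inRange(cv2.cvtColor(t,cv2.COLOR_BGR2HSV),(8,80,50),(32,255,255));h[:255]=0;h[300:]=0;h[:,:360]=0;h[:,400:]=0
pts=np.argwhere(h)[:,::-1].astype(float)
wt=[onz(Kt,Tt,u,v,.105)[:2] for u,v in pts];wt=np.array(wt);c=wt.mean(0);U,S,V=np.linalg.svd(wt-c);d=V[0]
print("n",len(wt),"screw",c.round(4),"dir",np.degrees(np.arctan2(d[1],d[0])),"ext",np.ptp((wt-c)@V.T,axis=0).round(4))
print("expected",W(0,.085,.105).round(4),98.7+68.75-180)
```

```text
215 [130 128 125 128 126 121 134 135 129 103 126 139 142 140 139 138 141 137
 136 131 131 129 130 123 124 122 125 121]
230 [122 127 120 125 124 129 150 150 146 117 134 146 149 147 149 150 150 150
 150 147 147 154 148 123 121 122 123 125]
245 [125 124 127 127 123 126 142 146 141 115 136 149 149 147 149 149 148 152
 150 146 147 153 149 131 123 126 126 124]
260 [125 121 119 120 118 120 122 124 123 105 134 148 149 146 148 148 150 150
 149 134 123 128 127 132 131 126 123 128]
275 [129 131 125 126 126 127 128 131 126 107 140 148 146 151 148 149 150 152
 150 127 123 122 125 126 127 129 130 130]
285 [124 117 124 125 125 127 128 129 132 128 133 124 123 118 120 124 125 124
 126 121 126 126 125 124 129 129 127 125]
n 45 screw [ 0.4921 -0.0536] dir 160.61071872931606 ext [0.0261 0.006 ]
expected [ 0.4911 -0.054   0.105 ] -12.550000000000011
```

Run:
```python
from h import *
c,n=np.cos(np.radians(155.2)),np.sin(np.radians(155.2))
p=np.array([.467,.366])+.003*np.array([c,n])+.001*np.array([n,-c]);print(p);plan(*p,.041,155.2)
```

```text
[0.46469612 0.36816613]
plan (np.float64(0.4646961196468475), np.float64(0.3681661337258715), 0.041, 155.2) d [0.002  0.0021 0.1154] r [-0.0005 -0.0007 -0.0009] t 13.9
```

>>> jog_arm(
  steps=[
    {"dx":0.002,"dy":0.002,"dz":0.045,"rx":0,"ry":0,"rz":-0.001},
    {"dx":0.002,"dy":0.002,"dz":0.085,"rx":0,"ry":0,"rz":-0.001},
    {"dx":0.002,"dy":0.002,"dz":0.105,"rx":0,"ry":0,"rz":-0.001},
    {"dx":0.002,"dy":0.002,"dz":0.112,"rx":0,"ry":0,"rz":-0.001},
    {"dx":0.002,"dy":0.002,"dz":0.115,"rx":0,"ry":0,"rz":-0.001},
    {"dx":0.002,"dy":0.002,"dz":0.115,"rx":0,"ry":0,"rz":-0.001},
  ],
)

```text
time_s: 14.5
tcp_pos: [0.4648, 0.3694, 0.0421]
ee_rot: [-0.671, -3.067, 0.0]
force: [-0.3, 0.2, -0.6]
gripper_width: 0.0443
gripper_force: 0.0
```

>>> jog_arm(
  steps=[
    {"dx":0,"dy":0,"dz":0,"rx":0,"ry":0,"rz":0},
    {"dx":0,"dy":0,"dz":0,"rx":0,"ry":0,"rz":0},
    {"dx":0,"dy":0,"dz":0,"rx":0,"ry":0,"rz":0},
    {"dx":0,"dy":0,"dz":0,"rx":0,"ry":0,"rz":0},
    {"dx":0,"dy":0,"dz":0,"rx":0,"ry":0,"rz":0},
    {"dx":0,"dy":0,"dz":0,"rx":0,"ry":0,"rz":0},
  ],
  claw=-1,
  newtons=50,
)

```text
time_s: 15.1
tcp_pos: [0.4642, 0.3694, 0.0416]
ee_rot: [-0.67, -3.067, 0.001]
force: [-0.8, -1.8, 4.9]
gripper_width: 0.0134
gripper_force: 50.0
```

Run:
```python
from h import *
state();plan(.4921,-.0536,.20,161)
```

```text
t 15.10 tcp [0.4642 0.3694 0.0416] yaw 155.34 down [-0.003 -0.    -1.   ] F [-0.8 -1.8  4.9] w 0.0134 q [ 0.47  0.47  1.68  0.    1.   -0.67]
plan (0.4921, -0.0536, 0.2, 161) d [-0.2014 -0.373  -0.1583] r [-0.0004 -0.0007 -0.0314] t 15.1
```

>>> jog_arm(
  steps=[
    {"dx":0,"dy":0,"dz":-0.045,"rx":0,"ry":0,"rz":0},
    {"dx":0,"dy":0,"dz":-0.09,"rx":0,"ry":0,"rz":0},
    {"dx":-0.02,"dy":-0.037,"dz":-0.115,"rx":0,"ry":0,"rz":-0.004},
    {"dx":-0.042,"dy":-0.078,"dz":-0.135,"rx":0,"ry":0,"rz":-0.008},
    {"dx":-0.064,"dy":-0.119,"dz":-0.15,"rx":0,"ry":0,"rz":-0.012},
    {"dx":-0.086,"dy":-0.16,"dz":-0.158,"rx":0,"ry":0,"rz":-0.016},
    {"dx":-0.108,"dy":-0.2,"dz":-0.158,"rx":0,"ry":0,"rz":-0.02},
    {"dx":-0.13,"dy":-0.241,"dz":-0.158,"rx":0,"ry":0,"rz":-0.024},
    {"dx":-0.152,"dy":-0.282,"dz":-0.158,"rx":0,"ry":0,"rz":-0.028},
    {"dx":-0.174,"dy":-0.322,"dz":-0.158,"rx":0,"ry":0,"rz":-0.031},
  ],
)

```text
time_s: 16.1
tcp_pos: [0.4875, 0.0025, 0.1987]
ee_rot: [-0.519, -3.095, 0.001]
force: [0.3, 0.1, -1.8]
gripper_width: 0.0132
gripper_force: 50.0
```

>>> jog_arm(
  steps=[
    {"dx":-0.0134,"dy":-0.025,"dz":0,"rx":0,"ry":0,"rz":0},
    {"dx":-0.0267,"dy":-0.049,"dz":0,"rx":0,"ry":0,"rz":0},
    {"dx":-0.0274,"dy":-0.051,"dz":0,"rx":0,"ry":0,"rz":0},
    {"dx":-0.0274,"dy":-0.051,"dz":0,"rx":0,"ry":0,"rz":0},
    {"dx":-0.0274,"dy":-0.051,"dz":0,"rx":0,"ry":0,"rz":0},
  ],
)

```text
time_s: 16.6
tcp_pos: [0.4969, -0.0521, 0.1987]
ee_rot: [-0.519, -3.094, 0.0]
force: [-0.6, -0.4, -2.4]
gripper_width: 0.0134
gripper_force: 50.0
```

Run:
```python
from h import *
state();plan(.4921,-.0536,.16,161);K,T,_=cal("wrist");w=save("wrist","pics/w6.png");s=save("scene","pics/s6.png");t=save("top","pics/t6.png")
c=np.vstack([cv2.resize(w[150:330,180:480],(600,360),interpolation=cv2.INTER_CUBIC),cv2.resize(s[100:200,190:440],(600,240),interpolation=cv2.INTER_CUBIC)])[:,:,::-1]
cv2.imwrite("pics/c6.png",c)
print(proj(K,T,[.4921,-.0536,.105]))
h=cv2.inRange(cv2.cvtColor(w,cv2.COLOR_RGB2HSV),(8,100,60),(32,255,255));n,l,st,ce=cv2.connectedComponentsWithStats(h)
for i in range(1,n):
  if 80<st[i,4] and st[i,1]<360:
    P=np.array([onz(K,T,u,v,.105)[:2] for v,u in np.argwhere(l==i)]);m=P.mean(0);V=np.linalg.svd(P-m)[2];print(st[i],m.round(4),np.degrees(np.arctan2(V[0,1],V[0,0])).round(1),np.ptp((P-m)@V.T,axis=0).round(4))
```

```text
t 16.60 tcp [ 0.4969 -0.0521  0.1987] yaw 160.94 down [-0.004  0.    -1.   ] F [-0.6 -0.4 -2.4] w 0.0134 q [-0.34  0.06  1.83 -0.    1.26 -1.58]
plan (0.4921, -0.0536, 0.16, 161) d [ 0.004  -0.0029  0.0387] r [-0.0003 -0.0013 -0.0003] t 16.6
[320.79872306 242.79359451]
[ 572    0   68   51 3128] [0.4214 0.1442] 65.3 [0.0422 0.0273]
[313 218  10  42 335] [ 0.4887 -0.0548] -19.1 [0.0293 0.0062]
```

View pics/c6.png

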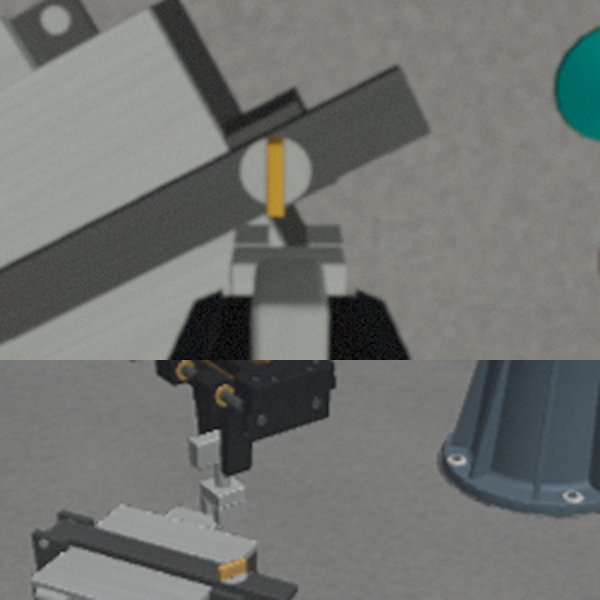

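The key is held upright and its slot is parallel to the bar head. The bar is at wrist px (317,239) and the key centre is at column 325, so the key needs about -4.5 mm in tool y. I'll shift, come closer and remeasure.

>>> jog_arm(
  steps=[
    {"dx":0.005,"dy":-0.0045,"dz":0.02,"rx":0,"ry":0.001,"rz":0},
    {"dx":0.005,"dy":-0.0045,"dz":0.035,"rx":0,"ry":0.001,"rz":0},
    {"dx":0.005,"dy":-0.0045,"dz":0.04,"rx":0,"ry":0.001,"rz":0},
    {"dx":0.005,"dy":-0.0045,"dz":0.04,"rx":0,"ry":0.001,"rz":0},
    {"dx":0.005,"dy":-0.0045,"dz":0.04,"rx":0,"ry":0.001,"rz":0},
  ],
)

```text
time_s: 17.25
tcp_pos: [0.4916, -0.0555, 0.1599]
ee_rot: [-0.519, -3.093, 0.001]
force: [0.7, 0.2, -2.8]
gripper_width: 0.0132
gripper_force: 50.0
```

Run:
```python
from h import *
state();K,T,_=cal("wrist");w=save("wrist","pics/w7.png")
M=T.copy()
h=cv2.inRange(cv2.cvtColor(w,cv2.COLOR_RGB2HSV),(8,100,60),(32,255,255));n,l,st,ce=cv2.connectedComponentsWithStats(h)
s=readout.get_state();A=R.from_rotvec(s["ee_rot"])
for i in range(1,n):
  if 50<st[i,4] and st[i,1]<360:
    P=np.array([A.inv().apply(onz(K,T,u,v,.105)-s["tcp_pos"])[:2] for v,u in np.argwhere(l==i)]);m=P.mean(0);V=np.linalg.svd(P-m)[2];print(st[i],"tool",m.round(4),np.degrees(np.arctan2(V[0,1],V[0,0])).round(1),"x",P[:,0].min().round(4),P[:,0].max().round(4))
c=cv2.resize(w[200:320,230:430],(800,480),interpolation=cv2.INTER_CUBIC)[:,:,::-1];cv2.imwrite("pics/c7.png",c)
```

```text
t 17.25 tcp [ 0.4916 -0.0555  0.1599] yaw 160.96 down [-0.005  0.    -1.   ] F [ 0.7  0.2 -2.8] w 0.0132 q [-0.35  0.09  1.88 -0.    1.18 -1.59]
[ 611    0   29   48 1196] tool [0.1281 0.1443] 155.1 x 0.1177 0.1376
[320 241  10  33 315] tool [ 0.008  -0.0003] 179.8 x -0.0017 0.0181
```

View pics/c7.png

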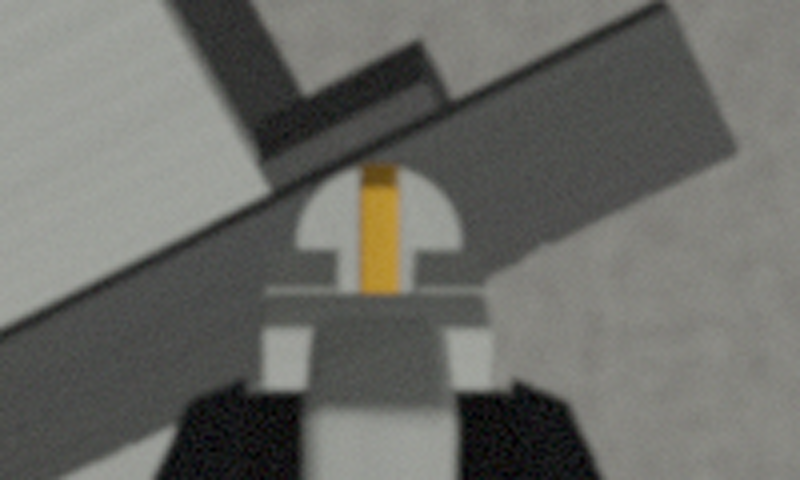

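The bar sits centred in the slot: bar columns 360–400 against slot 337–415 in the crop. Lowering.

>>> jog_arm(
  steps=[
    {"dx":0.002,"dy":0,"dz":0.006,"rx":0,"ry":0.0015,"rz":0},
    {"dx":0.002,"dy":0,"dz":0.012,"rx":0,"ry":0.0015,"rz":0},
    {"dx":0.002,"dy":0,"dz":0.017,"rx":0,"ry":0.0015,"rz":0},
    {"dx":0.002,"dy":0,"dz":0.021,"rx":0,"ry":0.0015,"rz":0},
    {"dx":0.002,"dy":0,"dz":0.0235,"rx":0,"ry":0.0015,"rz":0},
    {"dx":0.002,"dy":0,"dz":0.0235,"rx":0,"ry":0.0015,"rz":0},
    {"dx":0.002,"dy":0,"dz":0.0235,"rx":0,"ry":0.0015,"rz":0},
  ],
)

```text
time_s: 18.0
tcp_pos: [0.4891, -0.0551, 0.1357]
ee_rot: [-0.519, -3.087, -0.001]
force: [0.6, -0.0, -1.1]
gripper_width: 0.0135
gripper_force: 50.0
```

Run:
```python
from h import *
state();print(readout.get_state()["wrist_torque"])
```

```text
t 18.00 tcp [ 0.4891 -0.0551  0.1357] yaw 160.92 down [-0.011  0.002 -1.   ] F [ 0.6 -0.  -1.1] w 0.0135 q [-0.35  0.13  1.89 -0.    1.13 -1.59]
[ 0.08150382 -0.18150902  0.02370356]
```

The key is engaged with no vertical force. Turning clockwise.

>>> jog_arm(
  steps=[
    {"dx":-0.001,"dy":0,"dz":0,"rx":0,"ry":-0.0035,"rz":0.035},
    {"dx":-0.001,"dy":0,"dz":0,"rx":0,"ry":-0.0035,"rz":0.07},
    {"dx":-0.001,"dy":0,"dz":0,"rx":0,"ry":-0.0035,"rz":0.105},
    {"dx":-0.001,"dy":0,"dz":0,"rx":0,"ry":-0.0035,"rz":0.14},
    {"dx":-0.001,"dy":0,"dz":0,"rx":0,"ry":-0.0035,"rz":0.175},
    {"dx":-0.001,"dy":0,"dz":0,"rx":0,"ry":-0.0035,"rz":0.21},
    {"dx":-0.001,"dy":0,"dz":0,"rx":0,"ry":-0.0035,"rz":0.245},
    {"dx":-0.001,"dy":0,"dz":0,"rx":0,"ry":-0.0035,"rz":0.28},
    {"dx":-0.001,"dy":0,"dz":0,"rx":0,"ry":-0.0035,"rz":0.315},
    {"dx":-0.001,"dy":0,"dz":0,"rx":0,"ry":-0.0035,"rz":0.345},
  ],
)

```text
time_s: 19.0
tcp_pos: [0.4909, -0.0546, 0.136]
ee_rot: [2.048, 2.38, -0.007]
force: [3.2, 3.1, -5.0]
gripper_width: 0.0139
gripper_force: 50.1
```

Run:
```python
from h import *
state();print(readout.get_state()["wrist_torque"])
```

```text
t 19.00 tcp [ 0.4909 -0.0546  0.136 ] yaw 98.58 down [-0.002 -0.005 -1.   ] F [ 3.2  3.1 -5. ] w 0.0139 q [-0.35  0.12  1.9  -0.01  1.12 -0.5 ]
[ 0.63131177 -0.84176154  0.12889809]
```

Next, overturn in small steps to take up the slot's slack.

>>> jog_arm(
  steps=[
    {"dx":0,"dy":0,"dz":0,"rx":0,"ry":0,"rz":0.015},
    {"dx":0,"dy":0,"dz":0,"rx":0,"ry":0,"rz":0.03},
    {"dx":0,"dy":0,"dz":0,"rx":0,"ry":0,"rz":0.03},
  ],
)

```text
time_s: 19.3
tcp_pos: [0.4909, -0.0548, 0.136]
ee_rot: [2.153, 2.285, -0.007]
force: [4.0, 3.7, -5.6]
gripper_width: 0.0133
gripper_force: 50.1
```

Run:
```python
from h import *
state();print(readout.get_state()["wrist_torque"])
```

```text
t 19.30 tcp [ 0.4909 -0.0548  0.136 ] yaw 93.40 down [-0.002 -0.005 -1.   ] F [ 4.   3.7 -5.6] w 0.0133 q [-0.35  0.12  1.9  -0.01  1.12 -0.41]
[ 0.6856268  -0.9218606   0.13911913]
```

>>> jog_arm(
  steps=[
    {"dx":0,"dy":0,"dz":0,"rx":0,"ry":0,"rz":0.01},
    {"dx":0,"dy":0,"dz":0,"rx":0,"ry":0,"rz":0.02},
    {"dx":0,"dy":0,"dz":0,"rx":0,"ry":0,"rz":0.02},
  ],
)

```text
time_s: 19.6
tcp_pos: [0.491, -0.0548, 0.1361]
ee_rot: [2.223, 2.216, -0.007]
force: [3.8, 3.3, -4.7]
gripper_width: 0.0136
gripper_force: 50.1
```

Run:
```python
from h import *
state();print(readout.get_state()["wrist_torque"])
```

```text
t 19.60 tcp [ 0.491  -0.0548  0.1361] yaw 89.84 down [-0.001 -0.005 -1.   ] F [ 3.8  3.3 -4.7] w 0.0136 q [-0.35  0.12  1.9  -0.01  1.12 -0.34]
[ 0.71356399 -0.96603842  0.10917715]
```

>>> jog_arm(
  steps=[
    {"dx":0,"dy":0,"dz":0,"rx":0,"ry":0,"rz":0.01},
    {"dx":0,"dy":0,"dz":0,"rx":0,"ry":0,"rz":0.02},
    {"dx":0,"dy":0,"dz":0,"rx":0,"ry":0,"rz":0.02},
  ],
)

```text
time_s: 19.9
tcp_pos: [0.491, -0.0549, 0.136]
ee_rot: [2.291, 2.146, -0.007]
force: [4.8, 3.8, -5.5]
gripper_width: 0.0133
gripper_force: 50.1
```

Run:
```python
from h import *
state();print(readout.get_state()["wrist_torque"])
```

```text
t 19.90 tcp [ 0.491  -0.0549  0.136 ] yaw 86.25 down [-0.001 -0.005 -1.   ] F [ 4.8  3.8 -5.5] w 0.0133 q [-0.35  0.12  1.9  -0.01  1.12 -0.28]
[ 0.70452255 -0.96573886  0.22264028]
```

>>> jog_arm(
  steps=[
    {"dx":0,"dy":0,"dz":0,"rx":0,"ry":0,"rz":0.01},
    {"dx":0,"dy":0,"dz":0,"rx":0,"ry":0,"rz":0.02},
    {"dx":0,"dy":0,"dz":0,"rx":0,"ry":0,"rz":0.02},
  ],
)

```text
time_s: 20.2
tcp_pos: [0.491, -0.0548, 0.136]
ee_rot: [2.356, 2.073, -0.007]
force: [3.9, 3.3, -6.4]
gripper_width: 0.0134
gripper_force: 50.6
```

Run:
```python
from h import *
state();print(readout.get_state()["wrist_torque"])
```

```text
t 20.20 tcp [ 0.491  -0.0548  0.136 ] yaw 82.70 down [-0.001 -0.005 -1.   ] F [ 3.9  3.3 -6.4] w 0.0134 q [-0.35  0.12  1.9  -0.01  1.12 -0.22]
[ 0.61714804 -1.01520618  0.60577544]
```

>>> jog_arm(
  steps=[
    {"dx":0,"dy":0,"dz":0,"rx":0,"ry":0,"rz":0.01},
    {"dx":0,"dy":0,"dz":0,"rx":0,"ry":0,"rz":0.02},
    {"dx":0,"dy":0,"dz":0,"rx":0,"ry":0,"rz":0.02},
  ],
)

```text
time_s: 20.5
tcp_pos: [0.4908, -0.0551, 0.136]
ee_rot: [2.419, 2.0, -0.009]
force: [3.6, 2.7, -5.2]
gripper_width: 0.0135
gripper_force: 51.9
```

Run:
```python
from h import *
state();print(readout.get_state()["wrist_torque"])
```

```text
t 20.50 tcp [ 0.4908 -0.0551  0.136 ] yaw 79.16 down [-0.002 -0.006 -1.   ] F [ 3.6  2.7 -5.2] w 0.0135 q [-0.35  0.12  1.9  -0.01  1.12 -0.16]
[ 0.46446981 -0.88854721  0.9593663 ]
```

>>> jog_arm(
  steps=[
    {"dx":0,"dy":0,"dz":0,"rx":0,"ry":0,"rz":-0.03},
    {"dx":0,"dy":0,"dz":0,"rx":0,"ry":0,"rz":-0.06},
    {"dx":0,"dy":0,"dz":0,"rx":0,"ry":0,"rz":-0.085},
    {"dx":0,"dy":0,"dz":0,"rx":0,"ry":0,"rz":-0.085},
    {"dx":0,"dy":0,"dz":-0.01,"rx":0,"ry":0,"rz":-0.085},
    {"dx":0,"dy":0,"dz":-0.02,"rx":0,"ry":0,"rz":-0.085},
    {"dx":0,"dy":0,"dz":-0.04,"rx":0,"ry":0,"rz":-0.085},
    {"dx":0,"dy":0,"dz":-0.064,"rx":0,"ry":0,"rz":-0.085},
    {"dx":0,"dy":0,"dz":-0.064,"rx":0,"ry":0,"rz":-0.085},
    {"dx":0,"dy":0,"dz":-0.064,"rx":0,"ry":0,"rz":-0.085},
  ],
)

```text
time_s: 21.5
tcp_pos: [0.4904, -0.0552, 0.2003]
ee_rot: [2.135, 2.301, -0.01]
force: [-0.8, -0.1, -3.1]
gripper_width: 0.0135
gripper_force: 50.0
```

Run:
```python
from h import *
state();K,T,_=cal("wrist");w=save("wrist","pics/w8.png")
h=cv2.inRange(cv2.cvtColor(w,cv2.COLOR_RGB2HSV),(8,100,60),(32,255,255));n,l,st,ce=cv2.connectedComponentsWithStats(h)
for i in range(1,n):
  if 50<st[i,4] and st[i,1]<360:
    P=np.array([onz(K,T,u,v,.105)[:2] for v,u in np.argwhere(l==i)]);m=P.mean(0);V=np.linalg.svd(P-m)[2];print(st[i],m.round(4),np.degrees(np.arctan2(V[0,1],V[0,0])).round(1),np.ptp((P-m)@V.T,axis=0).round(4))
cv2.imwrite("pics/c8.png",cv2.resize(w[150:350,170:490],(800,500),interpolation=cv2.INTER_CUBIC)[:,:,::-1])
plan(.4646,.3685,.16,155.2)
```

```text
t 21.50 tcp [ 0.4904 -0.0552  0.2003] yaw 94.29 down [-0.003 -0.007 -1.   ] F [-0.8 -0.1 -3.1] w 0.0135 q [-0.35  0.04  1.85 -0.01  1.26 -0.42]
[321 222  11  41 335] [ 0.4894 -0.0543] -81.7 [0.0292 0.0065]
plan (0.4646, 0.3685, 0.16, 155.2) d [0.4243 0.0068 0.0369] r [-0.0024  0.0007 -0.3384] t 21.55
```

View pics/c8.png

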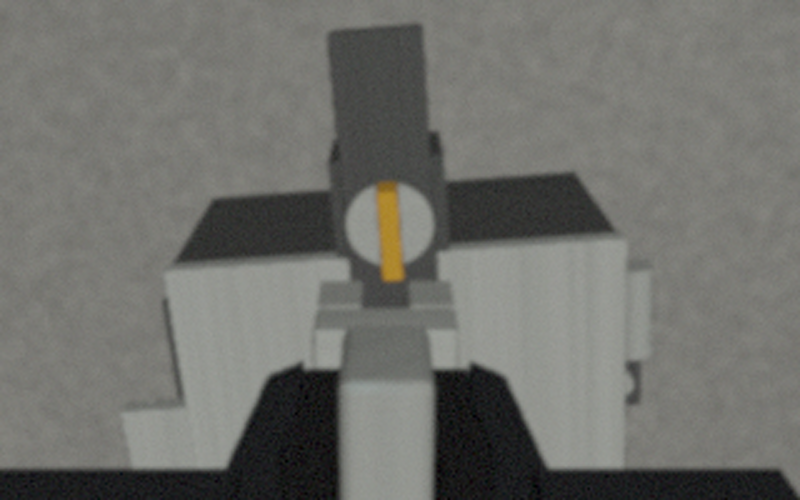

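The bar head now lies along the strap: measured 98.3°, strap 98.7°. Next, return the key to its old spot.

>>> jog_arm(
  steps=[
    {"dx":0.047,"dy":0.001,"dz":0,"rx":-0.0024,"ry":0.0007,"rz":-0.035},
    {"dx":0.094,"dy":0.002,"dz":0,"rx":-0.0024,"ry":0.0007,"rz":-0.075},
    {"dx":0.141,"dy":0.002,"dz":0,"rx":-0.0024,"ry":0.0007,"rz":-0.115},
    {"dx":0.188,"dy":0.003,"dz":0,"rx":-0.0024,"ry":0.0007,"rz":-0.155},
    {"dx":0.235,"dy":0.004,"dz":0.004,"rx":-0.0024,"ry":0.0007,"rz":-0.195},
    {"dx":0.282,"dy":0.005,"dz":0.01,"rx":-0.0024,"ry":0.0007,"rz":-0.235},
    {"dx":0.329,"dy":0.005,"dz":0.02,"rx":-0.0024,"ry":0.0007,"rz":-0.275},
    {"dx":0.376,"dy":0.006,"dz":0.03,"rx":-0.0024,"ry":0.0007,"rz":-0.315},
    {"dx":0.424,"dy":0.007,"dz":0.037,"rx":-0.0024,"ry":0.0007,"rz":-0.338},
    {"dx":0.424,"dy":0.007,"dz":0.037,"rx":-0.0024,"ry":0.0007,"rz":-0.338},
  ],
)

```text
time_s: 22.55
tcp_pos: [0.4622, 0.3723, 0.1569]
ee_rot: [-0.665, -3.067, 0.002]
force: [-0.2, -1.2, -2.9]
gripper_width: 0.0134
gripper_force: 50.0
```

>>> jog_arm(
  steps=[
    {"dx":0,"dy":0,"dz":0,"rx":0,"ry":0,"rz":0},
    {"dx":0,"dy":0,"dz":0,"rx":0,"ry":0,"rz":0},
    {"dx":0,"dy":0,"dz":0,"rx":0,"ry":0,"rz":0},
  ],
)

```text
time_s: 22.85
tcp_pos: [0.4655, 0.3668, 0.1602]
ee_rot: [0.679, 3.067, -0.001]
force: [0.3, 0.1, -2.2]
gripper_width: 0.0135
gripper_force: 50.0
```

Run:
```python
from h import *
state();plan(.4646,.3685,.042,155.2)
```

```text
t 22.85 tcp [0.4655 0.3668 0.1602] yaw 155.04 down [ 0.001 -0.001 -1.   ] F [ 0.3  0.1 -2.2] w 0.0135 q [ 0.47  0.3   1.63 -0.    1.21 -0.67]
plan (0.4646, 0.3685, 0.042, 155.2) d [0.0016 0.0012 0.1182] r [-0.0001  0.0003 -0.0009] t 22.85
```

>>> jog_arm(
  steps=[
    {"dx":0.001,"dy":0.001,"dz":0.04,"rx":0,"ry":0,"rz":0},
    {"dx":0.001,"dy":0.001,"dz":0.08,"rx":0,"ry":0,"rz":0},
    {"dx":0.001,"dy":0.001,"dz":0.1,"rx":0,"ry":0,"rz":0},
    {"dx":0.001,"dy":0.001,"dz":0.109,"rx":0,"ry":0,"rz":0},
    {"dx":0.001,"dy":0.001,"dz":0.114,"rx":0,"ry":0,"rz":0},
    {"dx":0.001,"dy":0.001,"dz":0.117,"rx":0,"ry":0,"rz":0},
    {"dx":0.001,"dy":0.001,"dz":0.1185,"rx":0,"ry":0,"rz":0},
    {"dx":0.001,"dy":0.001,"dz":0.1185,"rx":0,"ry":0,"rz":0},
  ],
)

```text
time_s: 23.65
tcp_pos: [0.4655, 0.3697, 0.0428]
ee_rot: [0.675, 3.066, 0.002]
force: [-0.3, 0.8, -3.0]
gripper_width: 0.0133
gripper_force: 50.0
```

Run:
```python
from h import *
state()
```

```text
t 23.65 tcp [0.4655 0.3697 0.0428] yaw 155.15 down [ 0.002  0.001 -1.   ] F [-0.3  0.8 -3. ] w 0.0133 q [ 0.47  0.46  1.68 -0.    0.99 -0.66]
```

>>> jog_arm(
  steps=[
    {"dx":0,"dy":0,"dz":0.001,"rx":0,"ry":0,"rz":0},
    {"dx":0,"dy":0,"dz":0.0018,"rx":0,"ry":0,"rz":0},
    {"dx":0,"dy":0,"dz":0.0018,"rx":0,"ry":0,"rz":0},
    {"dx":0,"dy":0,"dz":0.0018,"rx":0,"ry":0,"rz":0},
  ],
)

```text
time_s: 24.05
tcp_pos: [0.4656, 0.3699, 0.0416]
ee_rot: [0.675, 3.066, 0.002]
force: [-1.8, -1.1, 6.0]
gripper_width: 0.0132
gripper_force: 50.0
```

>>> jog_arm(
  steps=[
    {"dx":0,"dy":0,"dz":0,"rx":0,"ry":0,"rz":0},
    {"dx":0,"dy":0,"dz":0,"rx":0,"ry":0,"rz":0},
    {"dx":0,"dy":0,"dz":0,"rx":0,"ry":0,"rz":0},
    {"dx":0,"dy":0,"dz":0,"rx":0,"ry":0,"rz":0},
    {"dx":0,"dy":0,"dz":-0.01,"rx":0,"ry":0,"rz":0},
    {"dx":0,"dy":0,"dz":-0.04,"rx":0,"ry":0,"rz":0},
    {"dx":0,"dy":0,"dz":-0.09,"rx":0,"ry":0,"rz":0},
    {"dx":0,"dy":0,"dz":-0.14,"rx":0,"ry":0,"rz":0},
    {"dx":0,"dy":0,"dz":-0.16,"rx":0,"ry":0,"rz":0},
    {"dx":0,"dy":0,"dz":-0.16,"rx":0,"ry":0,"rz":0},
  ],
  claw=0,
  newtons=10,
)

```text
time_s: 25.05
tcp_pos: [0.467, 0.3708, 0.2055]
ee_rot: [0.674, 3.06, 0.009]
force: [0.4, -0.9, 0.3]
gripper_width: 0.0436
gripper_force: 0.0
```

Run:
```python
from h import *
state();save("scene","pics/s9.png");w=save("wrist","pics/w9.png");cv2.imwrite("pics/c9.png",np.hstack([cv2.resize(cv2.imread("pics/s9.png"),(480,360)),cv2.resize(w,(320,360))[:,:,::-1]]))
```

```text
t 25.05 tcp [0.467  0.3708 0.2055] yaw 155.17 down [ 0.009  0.004 -1.   ] F [ 0.4 -0.9  0.3] w 0.0436 q [ 0.47  0.25  1.59 -0.    1.29 -0.66]
```

View pics/c9.png

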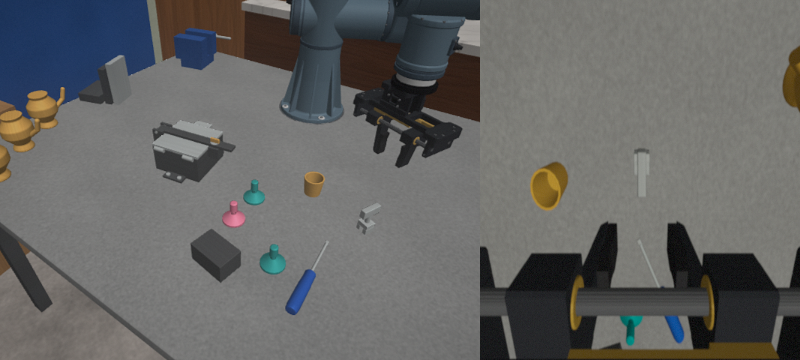

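The final view shows the key upright at about (370,217), the box closed and strapped, the bystanders unmoved, and the gripper clear. Handing in.

```bash
python3 -c "
from bench import ctrl;print(ctrl.finish_job())"
```

```text
the job is handed in; nothing more can be done
None
```

The job is done and handed in at about 25 s: the brass lid is in the box knob up, the box lid is shut, the strap is down, the screw is turned with the key to its stop along the strap, and the key stands upright on the bench with the cup, steel block and screwdriver not touched.

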